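# Fit the carrier plate on the shaker and load its racks

### The arm

A 7-joint arm with a two-finger parallel gripper is mounted at the origin on the work surface. World frame = base frame: x ahead of the robot, y to its left, z up, the work surface at z = 0. Lengths are in m, angles in rad, forces in N, time in s.
With the tool pointing down it reaches from about 0.425 to 0.875 m from the base axis. Payload 9.9 kg.
Tool frame: the origin (TCP) lies at the very end of the fingers, on their centre line; the grasp point (between the pads) lies 19 mm behind it; z points along the fingers, y is the direction in which the jaws open and shut (so a half turn about z gives the same grasp; the last joint's range is limited). The gripper opens to 85 mm and grips with 20 to 120 N. Pads are 22 mm wide; open, the fingers measure 114 mm over their backs; the gripper's body (76 mm by 85 mm) begins 54 mm behind the grasp point. The pads swing forward as they close: fully open they stand 13 mm farther back than shut.
Start: joints at [1.018, 0.576, 0.025, 1.437, -0.015, 1.129, -0.057], TCP at [0.305, -0.602, 0.231] pointing down, gripper open.
Joint ranges: [-2.76, 2.76], [-0.34, 2.15], [-1.52, 1.57], [0.19, 2.46], [-1.09, 4.23], [0.17, 1.99], [-2.82, 2.82]. Speed limits (rad/s): [2.22, 2.22, 3.01, 3.01, 3.14, 3.14, 3.14].

### API

Orientations are given as [roll, pitch, yaw] about the fixed x, y, z axes, in that order (R = Rz(yaw) Ry(pitch) Rx(roll)).
In Python, from station import env, cams gives the robot as it stands. The module is installed in compiled form; this text tells all that it offers.
- The arm moves only by the tool apply_moves, never from a script. Its argument "moves" is a list of rows, each an object of numbers: "x", "y", "z": the shift along the tool's x, y, z as a fraction of full scale; "rx", "ry", "rz": the turn, a rotation vector about the tool's x, y, z as a fraction of full scale. A call has 1 to 5 rows; each row shifts and turns the commanded pose from where the row before left it, along the tool's axes as they then stand; what a row does not reach is not made up. Full scale, the value 1, is 2 cm for a shift and 4 degrees for a turn. A row lasts 1/10 s, in which the tool goes at most 50 mm and 8.59 degrees, less where a joint would pass 70% of its speed; a pose out of reach is approached as far as the arm can. A call with a number of a shift or a turn outside -1 to 1 is refused whole. A call with a gripper value outside its range is refused whole. "jaw" is the finger opening in mm, from 0 to 85.4, set as the call begins (left out, the last holds). The fingers move at their own pace and stop on an object; "squeeze" is the grip in N (left out, the last holds). Time passes only in rows, so rows that do not move let the fingers close. It gives the time, the measured TCP pose, the force and the opening at its end, in the units of the state.
- env.get_state(): the state, without advancing time (a new reading comes with each control period).
- cams.grab_frame(name): name is "scene" or "top"; returns a dict with "color" (480x640x3 uint8, blue, green, red), "fx", "fy", "cx", "cy" (pixels), "R" (3x3) and "t" (3): a world point X has camera coordinates R X + t. Camera axes: x right, y down, z forward; pixel columns grow to the right and rows downward; lengths in m; the calibration is good to about 2 mm. A picture is of the moment at which its call begins. There is no depth.
- env.hand_in(): hands the job in, once; it reports no verdict.
The state is a dict: "time_s": time; "qpos": joint angles; "dq": joint speeds; "joint_torque": joint torques, N m; "eef_pos": TCP position; "tool_rot": TCP orientation; "force": force on the tool from outside, world axes, zero at the start; "wrist_torque": the same for the moment, N m; "grip_width": finger opening in m.
Only numpy, scipy, OpenCV 4.12 (cv2) and the standard library are available. Lean on these libraries where they do the work, as an engineer would, in place of code of your own. Each camera call takes 0.05 s, during which the arm holds its last target.

### The job

Fit the metal carrier plate onto the shaker's carriage so that all four studs come up through its corner holes and it lies flat on the carriage, then, with the plate seated, stand the two small six-tube racks in its two bays, one in each. Keep the tube racks upright, set the plate and racks down rather than dropping them from a height, and leave everything else on the bench where it is.

Things in the scene. Friction and masses are not known exactly. Their poses are not given: they have to be found in the camera images.
- shaker: reciprocating shaker, fixed: white housing 230 mm (x) by 210 mm (y), 73 mm high, dials on its -x face. On top an aluminium carriage 112 (x) by 190 mm (y), flat top 96 mm above the bench, slides along the shaker's y only, stiffly (14 N). It carries four dome-topped studs, 8 mm thick, 10.5 mm tall, at x +-44, y +-62 mm from the carriage's centre. Origin: centre of the underside, z up
- deck (a point): centre of the carriage's top surface when the carriage is at MID-STROKE (96 mm above the bench), axes as the shaker's; fixed to the housing. The carriage was left anywhere within +-11 mm of here along y, and where is not told: look, or lay the plate on the stud tops and slide it along y until its holes drop over the studs
- plate: loose aluminium carrier plate, 112 mm (x) by 184 mm (y), 5 mm thick, 0.29 to 0.43 kg, flat on the bench; the same when turned half round. Four 12 mm through holes at x +-44, y +-62 mm match the studs (2 mm play all round). Seated, its underside lies on the carriage and the studs stand 5.5 mm above its upper face. Origin: centre of its underside, z up
- handle (a point): middle of the plate's bow handle, over the plate's centre; axes as the plate's. A steel bar across the middle, 96 mm long (x), 12 mm thick (y), 14 mm high, from 36 to 50 mm above the plate's underside (this point: 43 mm), on a post at each end (8 mm, at x +-44 mm). Beside it (y beyond +-14 mm) are only the two bays' 8 mm high fences
- bay_1 (a point): middle of the floor of the carrier plate's bay at +y (51 mm from the plate's centre, 5 mm above its underside); axes as the plate's. Bay inside its fence: 52 mm (x) by 68 mm (y): a rack stands in it with its long side along the plate's y (either way round)
- bay_2 (a point): middle of the floor of the carrier plate's bay at -y, otherwise as bay_1
- rack_1: white rack of six stoppered tubes (2 x 3; one rigid piece), 44 mm wide (x), 60 mm long (y); white body 52 mm high, stoppers reach 79 mm. Its long sides are flat walls from 28 to 52 mm height: grip across the 44 mm width. 0.12 to 0.24 kg. Origin: centre of its underside, z up. The two racks are alike and stand on the bench at the start
- rack_2: white rack of six stoppered tubes (2 x 3; one rigid piece), 44 mm wide (x), 60 mm long (y); white body 52 mm high, stoppers reach 79 mm. Its long sides are flat walls from 28 to 52 mm height: grip across the 44 mm width. 0.12 to 0.24 kg. Origin: centre of its underside, z up. The two racks are alike and stand on the bench at the start
- reagent_bottle: Amber bottle 60 mm across, 125 mm high. Bystander: leave it alone. Origin: centre of its underside.
- sample_box: Cardboard sample box with a paler lid, 69 x 69 mm, 52 mm high. Bystander: leave it alone. Origin: centre of its underside.
- beaker: Clear plastic beaker, 60 mm across, 75 mm high. Bystander: leave it alone. Origin: centre of its underside.
- specimen_jar: White jar with yellow cap, 58 mm across, 62 mm high. Bystander: leave it alone. Origin: centre of its underside.
- wash_bottle: White wash bottle, 46 mm across, 181 mm high with its bent spout, which reaches 45 mm to one side; stands between plate and shaker. Bystander: leave it alone. Origin: centre of its underside.
Things that resemble listed ones, but are neither listed nor needed, are in the scene too. Leave any red look-alike of the rack_2 alone.

How it is judged:
By the outcome, as a careful person would: the job done as asked, in the order asked, and still so for the second after the job is handed in, with the robot touching nothing.
It also fails if it takes over 70 s, if anything falls off the work surface, if the arm or the gripper's body presses on something with over 40 N, if the wrist force passes 120 N, or if a joint passes its speed limit or range.

## Working session

There is one attempt and no reset: what is moved stays moved. The work goes in short steps, Python scripts to look and compute and a tool call to move; the robot and the scene stay as the last step left them, time stands still between calls to the robot, and variables do not carry over. Pictures are saved under pics/ and viewed, and the job is handed in when it is done.

Besides the shell and the picture viewer there is one more tool, called as name(argument=value, ...), one argument or row to a line, values as JSON. apply_moves: Moves the arm, as the interface text tells. Its arguments: {"type":"object","properties":{"moves":{"type":"array"},"jaw":{"type":"number"},"squeeze":{"type":"number"}},"required":["moves"]}

```bash
mkdir -p pics; python3 - <<'E'
from station import env,cams
import cv2
s=env.get_state()
for k,v in s.items(): print(k,v)
for n in("scene","top"):
    f=cams.grab_frame(n); cv2.imwrite(f"pics/{n}0.png",f["color"])
    print(n,f["fx"],f["fy"],f["cx"],f["cy"],f["R"],f["t"])
E
```

```text
time_s 0.0
qpos [ 1.01817464  0.57653987  0.02482752  1.4379146  -0.01498844  1.12900787
 -0.0564701 ]
dq [-3.71986855e-04  1.97197409e-03 -1.01468176e-03  7.02321280e-05
  1.03475314e-03  7.43585255e-04 -1.03183821e-03]
joint_torque [-1.56057886e-03 -7.65747786e+01  2.24959619e+00 -2.85972387e+01
  1.53343863e-02  1.24363494e-02  2.20618642e-05]
eef_pos [ 0.30479082 -0.60175272  0.23043475]
tool_rot [-3.13990971e+00  8.98279213e-05  4.68904523e-01]
force [ 0.27757658  0.26083603 -0.20038574]
wrist_torque [-0.03778654 -0.03666452 -0.02474185]
grip_width 0.08521056358969997
scene 603.4767231985394 603.4767231985394 305.1012849646449 242.45483915441292 [[ 0.13753657  0.9904776   0.00614961]
 [ 0.68141367 -0.09011072 -0.72633014]
 [-0.71885959  0.10408738 -0.68731849]] [-0.14776579 -0.28296477  1.68357064]
top 600.7067277602665 600.7067277602665 322.95782894797776 245.18269167216124 [[-1.56704101e-02 -9.99877210e-01 -6.06358652e-05]
 [-9.87142359e-01  1.54804732e-02 -1.59092170e-01]
 [ 1.59073574e-01 -2.43318333e-03 -9.87263733e-01]] [0.0792621  0.50817752 1.40007136]
```

View pics/scene0.png

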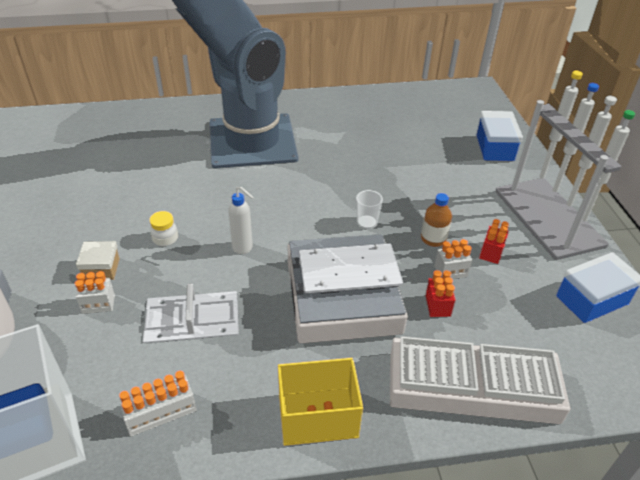

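View pics/top0.png

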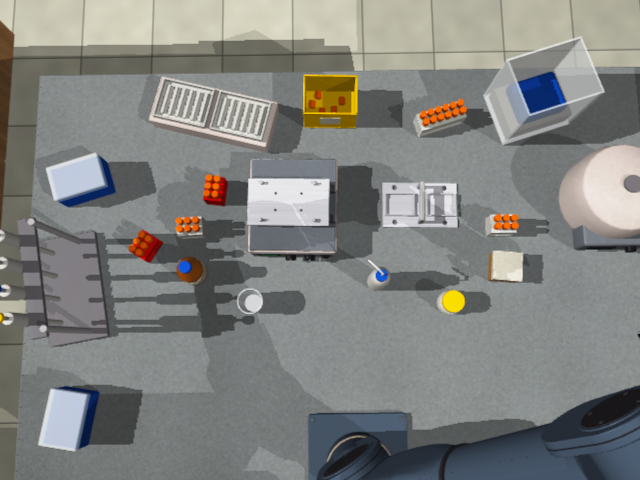

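The top view shows the shaker at (292,207) with its carriage at (288,202), and the plate at (419,205). The white racks are at (190,226) and (503,223), and the red look-alikes at (215,188) and (145,245). Next I'll zoom in to measure.

```bash
cat > h.py <<'E'
import numpy as np,cv2
from station import env,cams
def ray(f,u,v,z):
    R=np.array(f["R"]);t=np.array(f["t"])
    d=R.T@np.array([(u-f["cx"])/f["fx"],(v-f["cy"])/f["fy"],1]); c=-R.T@t
    return c+d*(z-c[2])/d[2]
def proj(f,X):
    p=np.array(f["R"])@np.array(X)+np.array(f["t"]); return f["fx"]*p[0]/p[2]+f["cx"],f["fy"]*p[1]/p[2]+f["cy"]
def crop(f,x0,y0,w,h,k,name):
    cv2.imwrite(name,cv2.resize(f["color"][y0:y0+h,x0:x0+w],None,fx=k,fy=k,interpolation=cv2.INTER_CUBIC))
E
python3 - <<'E'
from h import *
f=cams.grab_frame("top")
crop(f,240,150,110,75*1+40,5,"pics/sh.png")
crop(f,370,170,100,70,8,"pics/pl.png")
g=cams.grab_frame("scene")
crop(g,130,230,290,115,2.7,"pics/sc.png")
E
```

```text
(no output)
```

View pics/sh.png

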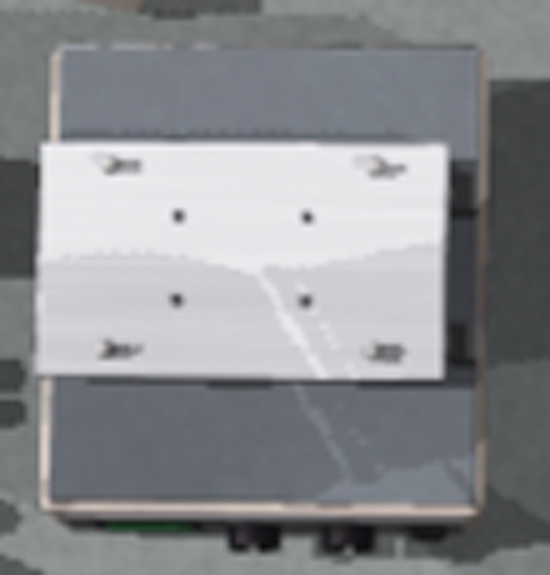

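View pics/pl.png

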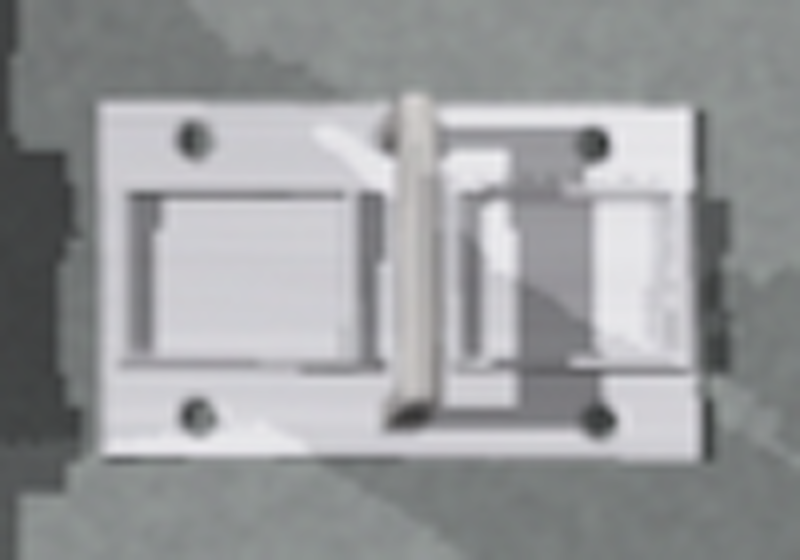

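View pics/sc.png

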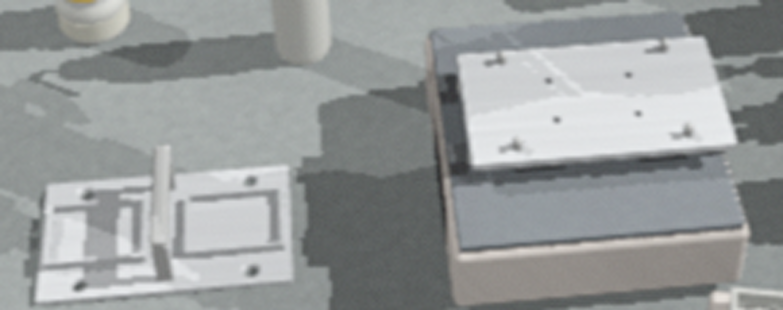

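```bash
cat >> h.py <<'E'
def rect(f,x0,y0,w,h,thr,z,show=True):
    g=cv2.cvtColor(f["color"][y0:y0+h,x0:x0+w],cv2.COLOR_BGR2GRAY)
    g=cv2.resize(g,None,fx=8,fy=8,interpolation=cv2.INTER_LINEAR)
    m=(g>thr).astype(np.uint8); m=cv2.morphologyEx(m,cv2.MORPH_OPEN,np.ones((25,25)))
    c=max(cv2.findContours(m,0,2)[0],key=cv2.contourArea)
    h=cv2.convexHull(c)[:,0].astype(float)
    h=(h+.5)/8-.5+[x0,y0]
    W=np.array([ray(f,*p,z)[:2] for p in h])
    (cx,cy),(a,b),an=cv2.minAreaRect((W*1000).astype(np.float32))
    return cx,cy,a,b,an
def cast(f,x0,y0,k,pts,z): return np.array([ray(f,x0+(U+.5)/k-.5,y0+(V+.5)/k-.5,z) for U,V in pts])
E
python3 - <<'E'
from h import *
np.set_printoptions(precision=4,suppress=True)
f=cams.grab_frame("top")
for thr in(150,160,170,180): print("car",thr,rect(f,240,165,100,75,thr,.096),"pl",rect(f,375,175,90,60,thr,.005))
def quad(P):
    print(P[:,:2].round(4), "c",P.mean(0)[:2],"L",np.linalg.norm(P[0]-P[1]),np.linalg.norm(P[1]-P[2]),np.linalg.norm(P[2]-P[3]),"yaw", [np.degrees(np.arctan2(-(d)[0],d[1])) for d in (P[0]-P[1],P[3]-P[2])])
quad(cast(f,240,150,5,[(41,143),(447,143),(444,380),(36,376)],.096))
quad(cast(f,240,150,5,[(178,216),(307,216),(305,301),(176,300)],.096))
quad(cast(f,370,170,8,[(98,103),(695,103),(703,460),(98,457)],.005))
quad(cast(f,370,170,8,[(195,139),(593,144),(598,419),(198,416)],.004))
h=cast(f,370,170,8,[(415,97),(410,412)],.05);print("handle top",h,h.mean(0))
# housing top
quad(cast(f,240,150,5,[(57,47),(485,47),(480,512),(45,510)],.073))
crop(f,170,205,45,35,12,"pics/rA.png"); crop(f,478,203,50,35,12,"pics/rB.png")
E
```

```text
car 150 (605.388916015625, 151.78692626953125, 192.05328369140625, 113.61905670166016, 88.7440185546875) pl (615.5589599609375, -169.8672332763672, 186.47564697265625, 119.26656341552734, 88.62098693847656)
car 160 (605.478759765625, 151.71649169921875, 190.97308349609375, 112.95088195800781, 88.52176666259766) pl (615.4000854492188, -169.98056030273438, 186.42877197265625, 116.1775131225586, 89.10106658935547)
car 170 (605.4686279296875, 151.71188354492188, 190.36643981933594, 112.35031127929688, 88.5246353149414) pl (615.6689453125, -129.8443603515625, 103.97106170654297, 115.16798400878906, 88.6227035522461)
car 180 (605.4181518554688, 151.8070526123047, 189.614013671875, 111.74962615966797, 88.60832214355469) pl (614.1265258789062, -125.37488555908203, 60.929603576660156, 51.59770202636719, 88.3209457397461)
[[0.6625 0.2453]
 [0.6595 0.0547]
 [0.5462 0.0581]
 [0.5511 0.2472]] c [0.6048 0.1513] L 0.19060563108726897 0.11330540528361792 0.18914368258987377 yaw [np.float64(-0.8988496868467899), np.float64(-1.4705258412196398)]
[[0.6262 0.1811]
 [0.6253 0.1208]
 [0.5847 0.1221]
 [0.5
[... 231 characters left out ...]
1 -0.0749]] c [ 0.6137 -0.17  ] L 0.18661089688157026 0.11359432958265805 0.1868243450792451 yaw [np.float64(-0.898823644510689), np.float64(-1.1877887045999036)]
[[ 0.6599 -0.1085]
 [ 0.6564 -0.2327]
 [ 0.5688 -0.2301]
 [ 0.5717 -0.1064]] c [ 0.6142 -0.1694] L 0.1242989604081273 0.08756231600562492 0.12376984820204344 yaw [np.float64(-1.6395946589581174), np.float64(-1.33668144205123)]
handle top [[ 0.66   -0.1698  0.05  ]
 [ 0.5628 -0.1643  0.05  ]] [ 0.6114 -0.167   0.05  ]
[[0.7163 0.2407]
 [0.7131 0.0354]
 [0.4875 0.042 ]
 [0.4917 0.2456]] c [0.6021 0.1409] L 0.2053915511285196 0.22563381728460474 0.20357323137649724 yaw [np.float64(-0.8989684434215565), np.float64(-1.1647473136823698)]
```

View pics/rA.png

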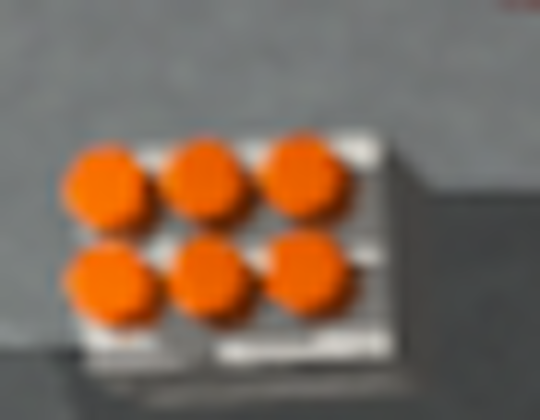

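View pics/rB.png

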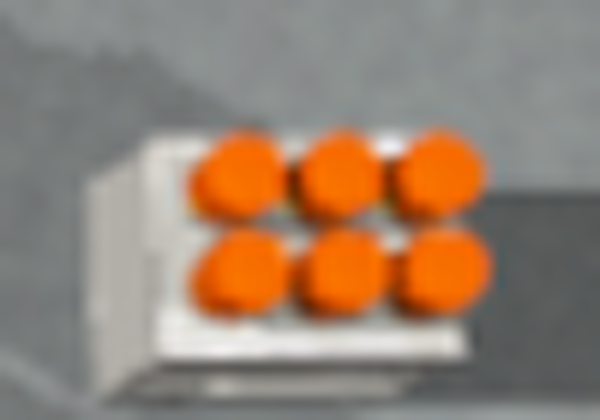

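```bash
cat >> h.py <<'E'
from scipy.spatial.transform import Rotation as Ro
def plan(x,y,z,yawdeg=None):
    s=env.get_state(); p=np.array(s["eef_pos"]); R=Ro.from_euler('xyz',s["tool_rot"])
    T=R
    if yawdeg is not None:
        T=Ro.from_euler('xyz',[np.pi,0,np.radians(yawdeg)])
        rv=np.degrees((R.inv()*T).as_rotvec()); print("turn units",(rv/4).round(3))
    d=T.inv().apply(np.array([x,y,z])-p)
    print("shift units after turn",(d/0.02).round(3), "t",round(s["time_s"],2),"pos",p.round(4),"rot",np.degrees(s["tool_rot"]).round(2),"F",np.round(s["force"],1),"w",round(s["grip_width"],4))
def tri(f,g,a,b):
    A=[];
    for c,(u,v) in((f,a),(g,b)):
        P=np.diag([c["fx"],c["fy"],1.]);P[0,2]=c["cx"];P[1,2]=c["cy"];P=P@np.c_[np.array(c["R"]),np.array(c["t"])];A.append(P)
    X=cv2.triangulatePoints(A[0],A[1],np.array(a,float).reshape(2,1),np.array(b,float).reshape(2,1))[:,0];return X[:3]/X[3]
E
python3 - <<'E'
from h import *
np.set_printoptions(precision=4,suppress=True)
f=cams.grab_frame("top");g=cams.grab_frame("scene")
for nm,o,pts in(("A",(170,205),[(105,190),(205,182),(303,178),(115,285),(210,278),(308,272)]),("B",(478,203),[(243,175),(345,175),(440,173),(245,272),(345,272),(445,268)])):
    P=cast(f,*o,12,pts,.079); d=(P[0]-P[2]+P[3]-P[5]); e=P[:3].mean(0)-P[3:].mean(0)
    print(nm,P.mean(0),"yaw",np.degrees(np.arctan2(-d[0],d[1])),np.degrees(np.arctan2(e[1],e[0])),"pitch",np.linalg.norm(d)/4,np.linalg.norm(e))
# orange centroid two view
hsv=lambda i:cv2.inRange(cv2.cvtColor(i,cv2.COLOR_BGR2HSV),(8,180,120),(18,255,255))
def blob(im,x0,y0,x1,y1):
    m=hsv(im)[y0:y1,x0:x1];v,u=np.nonzero(m);return (u.mean()+x0,v.mean()+y0)
for a,b in(((170,205,210,240),(438,235,475,260)),((485,205,525,240),(70,268,112,295))):
    p,q=blob(f["color"],*a),blob(g["color"],*b);X=tri(f,g,p,q);print(p,q,X,proj(f,X))
# tall things
for u,v in((380,273),(376,262),(560,190),(600,235)): print(u,v,[ray(f,u,v,z)[:2].round(3) for z in(0,.18,.35)])
X=tri(f,g,(379,276),(237,198));print("wash cap",X)
plan(.612,-.168,.12,-1.3)
E
```

```text
A [0.5591 0.39   0.079 ] yaw 2.8365668732971048 5.092673422562717 pitch 0.0191171222617535 0.019035535355779377
B [ 0.5538 -0.3599  0.079 ] yaw -0.017107497446880338 -2.3159112861213536 pitch 0.019444480656942664 0.01923046421129351
(np.float64(186.78301886792454), np.float64(223.96698113207546)) (np.float64(455.7694704049844), np.float64(248.2772585669782)) [0.5603 0.392  0.0705] (np.float64(186.83618199402918), np.float64(223.9808027336788))
(np.float64(505.74045801526717), np.float64(221.5)) (np.float64(90.12021857923497), np.float64(280.26775956284155)) [ 0.5541 -0.3601  0.0717] (np.float64(505.35971854838124), np.float64(221.53546174136238))
380 273 [array([ 0.445, -0.067]), array([ 0.424, -0.05 ]), array([ 0.405, -0.033])]
376 262 [array([ 0.472, -0.058]), array([ 0.448, -0.042]), array([ 0.426, -0.027])]
560 190 [array([ 0.647, -0.524]), array([ 0.601, -0.451]), array([ 0.559, -0.381])]
600 235 [array([ 0.531, -0.614]), array([ 0.5 , -0.53]), array([ 0.471, -0.45 ])]
wash cap [ 0.422  -0.0535  0.1424]
turn units [-0.005  0.002  7.04 ]
shift units after turn [ 14.857 -22.048   5.554] t 0.35 pos [ 0.3049 -0.6021  0.2311] rot [-179.98    0.     26.86] F [-0.1 -0.1  0.9] w 0.0857
```

apply_moves(
  moves=[
    {"x":0.7,"y":-0.6,"rz":1},
    {"x":0.7,"y":-0.7,"rz":1},
    {"x":0.7,"y":-0.8,"rz":1},
    {"x":0.7,"y":-0.8,"rz":1},
    {"x":0.7,"y":-0.8,"rz":1},
  ],
  jaw=50,
  squeeze=60,
)

```text
validation failed for argument at $.mo...
```

apply_moves(
  moves=[
    {"x":0.7,"y":-0.9,"rz":1},
    {"x":0.7,"y":-1,"rz":1},
    {"x":0.7,"y":-1},
    {"x":0.7,"y":-1},
    {"x":0.7,"y":-1},
  ],
)

```text
validation failed for argument at $.mo...
```

```bash
python3 - <<'E'
from h import *
plan(.612,-.168,.12,-1.3)
E
```

```text
turn units [-5.00e-03  2.00e-03  7.04e+00]
shift units after turn [ 14.857 -22.048   5.554] t 0.35 pos [ 0.3049 -0.6021  0.2311] rot [-179.98    0.     26.86] F [-0.1 -0.1  0.9] w 0.0857
```

apply_moves(
  moves=[
    {"x":0.7,"y":-0.6,"z":0.0,"rx":0.0,"ry":0.0,"rz":1.0},
    {"x":0.7,"y":-0.7,"z":0.0,"rx":0.0,"ry":0.0,"rz":1.0},
    {"x":0.7,"y":-0.8,"z":0.0,"rx":0.0,"ry":0.0,"rz":1.0},
    {"x":0.7,"y":-0.8,"z":0.0,"rx":0.0,"ry":0.0,"rz":1.0},
    {"x":0.7,"y":-0.8,"z":0.0,"rx":0.0,"ry":0.0,"rz":1.0},
  ],
  jaw=50,
  squeeze=60,
)

```text
time_s: 0.85
eef_pos: [0.3479, -0.509, 0.2314]
tool_rot: [3.142, -0.0, 0.117]
force: [0.4, -0.2, -1.3]
grip_width: 0.0497
```

apply_moves(
  moves=[
    {"x":0.7,"y":-0.9,"z":0,"rx":0,"ry":0,"rz":1},
    {"x":0.7,"y":-1,"z":0,"rx":0,"ry":0,"rz":1},
    {"x":0.7,"y":-1,"z":0,"rx":0,"ry":0,"rz":0},
    {"x":0.7,"y":-1,"z":0,"rx":0,"ry":0,"rz":0},
    {"x":0.7,"y":-1,"z":0,"rx":0,"ry":0,"rz":0},
  ],
)

```text
time_s: 1.35
eef_pos: [0.4162, -0.4095, 0.2314]
tool_rot: [3.141, -0.0, -0.02]
force: [-0.0, -0.4, 0.2]
grip_width: 0.0498
```

apply_moves(
  moves=[
    {"x":0.8,"y":-1,"z":0,"rx":0,"ry":0,"rz":0},
    {"x":0.8,"y":-1,"z":0,"rx":0,"ry":0,"rz":0},
    {"x":0.8,"y":-1,"z":0,"rx":0,"ry":0,"rz":0},
    {"x":0.8,"y":-1,"z":0,"rx":0,"ry":0,"rz":0},
    {"x":0.8,"y":-1,"z":0,"rx":0,"ry":0,"rz":0},
  ],
)

```text
time_s: 1.85
eef_pos: [0.4983, -0.3111, 0.2314]
tool_rot: [3.142, -0.0, -0.02]
force: [0.8, -0.3, -0.1]
grip_width: 0.0501
```

```bash
python3 - <<'E'
from h import *
plan(.612,-.168,.12,-1.3)
E
```

```text
turn units [ 0.001 -0.002  0.04 ]
shift units after turn [ 5.523 -7.283  5.57 ] t 1.85 pos [ 0.4983 -0.3111  0.2314] rot [ 1.80e+02 -1.00e-02 -1.14e+00] F [ 0.8 -0.3 -0.1] w 0.0501
```

All keys are required. The lag looks small.

apply_moves(
  moves=[
    {"x":0.8,"y":-1,"z":0.7,"rx":0,"ry":0,"rz":0},
    {"x":0.8,"y":-1,"z":0.7,"rx":0,"ry":0,"rz":0},
    {"x":0.8,"y":-1,"z":0.7,"rx":0,"ry":0,"rz":0},
    {"x":0.8,"y":-1,"z":0.7,"rx":0,"ry":0,"rz":0},
    {"x":0.8,"y":-1,"z":0.7,"rx":0,"ry":0,"rz":0},
  ],
)

```text
time_s: 2.35
eef_pos: [0.5803, -0.2127, 0.1609]
tool_rot: [3.142, -0.0, -0.02]
force: [0.3, -0.6, 0.4]
grip_width: 0.05
```

apply_moves(
  moves=[
    {"x":0.8,"y":-1,"z":0.7,"rx":0,"ry":0,"rz":0},
    {"x":0.72,"y":-1,"z":0.7,"rx":0,"ry":0,"rz":0},
    {"x":0,"y":-0.2,"z":0.5,"rx":0,"ry":0,"rz":0},
    {"x":0,"y":0,"z":0,"rx":0,"ry":0,"rz":0},
  ],
)

```text
time_s: 2.75
eef_pos: [0.6101, -0.169, 0.1217]
tool_rot: [-3.141, 0.003, -0.018]
force: [0.1, -0.1, -0.3]
grip_width: 0.0498
```

```bash
python3 - <<'E'
from h import *
plan(.612,-.168,.024,-1.3)
f=cams.grab_frame("top");crop(f,370,160,100,75,8,"pics/p2.png")
f=cams.grab_frame("scene");crop(f,120,220,140,130,4.5,"pics/p2s.png")
E
```

```text
turn units [-0.01   0.04   0.066]
shift units after turn [ 0.094 -0.053  4.886] t 2.75 pos [ 0.6101 -0.169   0.1217] rot [-1.7996e+02  1.6000e-01 -1.0400e+00] F [ 0.1 -0.1 -0.3] w 0.0498
```

View pics/p2s.png

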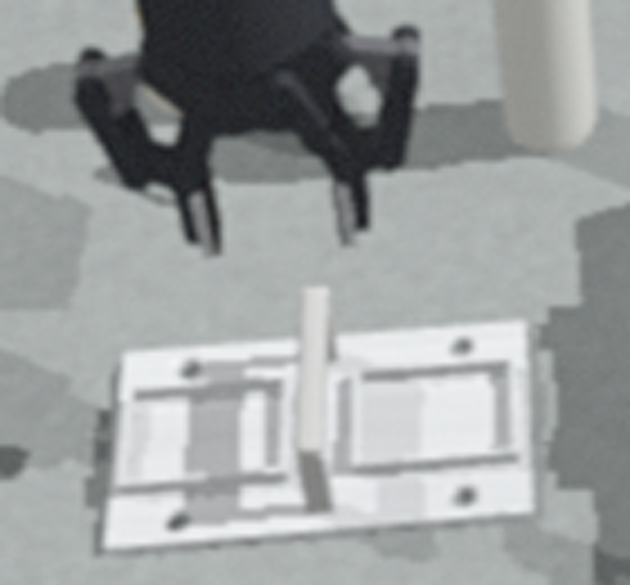

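The fingers straddle the bar, so I'll descend and grip.

apply_moves(
  moves=[
    {"x":0.12,"y":-0.05,"z":1,"rx":0,"ry":0,"rz":0},
    {"x":0,"y":0,"z":1,"rx":0,"ry":0,"rz":0},
    {"x":0,"y":0,"z":1,"rx":0,"ry":0,"rz":0},
    {"x":0,"y":0,"z":1,"rx":0,"ry":0,"rz":0},
    {"x":0,"y":0,"z":0.8,"rx":0,"ry":0,"rz":0},
  ],
)

```text
time_s: 3.35
eef_pos: [0.6129, -0.1711, 0.0274]
tool_rot: [3.141, -0.001, -0.022]
force: [-0.0, -0.5, 0.7]
grip_width: 0.0501
```

apply_moves(
  moves=[
    {"x":0,"y":0,"z":0,"rx":0,"ry":0,"rz":0},
    {"x":0,"y":0,"z":0,"rx":0,"ry":0,"rz":0},
    {"x":0,"y":0,"z":0,"rx":0,"ry":0,"rz":0},
    {"x":0,"y":0,"z":0,"rx":0,"ry":0,"rz":0},
    {"x":0,"y":0,"z":0,"rx":0,"ry":0,"rz":0},
  ],
  jaw=0,
  squeeze=70,
)

```text
time_s: 3.85
eef_pos: [0.6139, -0.1701, 0.0289]
tool_rot: [3.141, -0.002, -0.021]
force: [-1.7, -1.5, 6.6]
grip_width: 0.0106
```

```bash
python3 - <<'E'
from h import *
plan(.612,-.168,.024,-1.3)
f=cams.grab_frame("scene");crop(f,120,220,140,130,4.5,"pics/p3s.png")
E
```

```text
turn units [ 0.014 -0.028  0.031]
shift units after turn [-0.096 -0.104  0.243] t 3.85 pos [ 0.6139 -0.1701  0.0289] rot [ 1.7994e+02 -1.1000e-01 -1.1800e+00] F [-1.7 -1.5  6.6] w 0.0106
```

View pics/p3s.png

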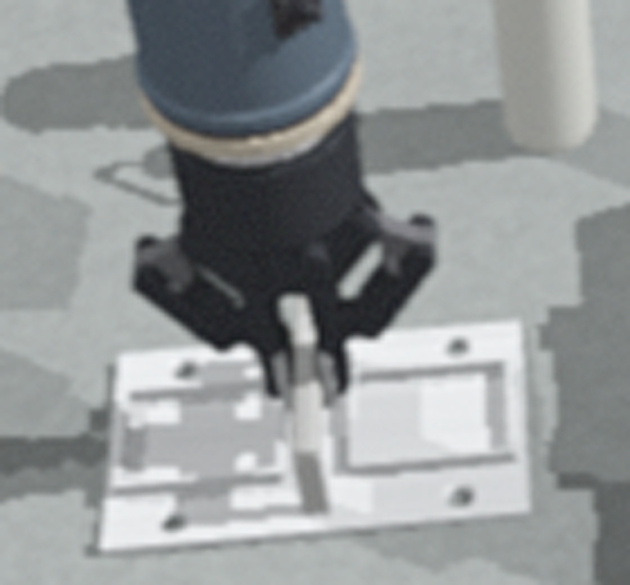

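apply_moves(
  moves=[
    {"x":0,"y":0,"z":-0.5,"rx":0,"ry":0,"rz":0},
    {"x":0,"y":0,"z":-1,"rx":0,"ry":0,"rz":0},
    {"x":0,"y":0,"z":-1,"rx":0,"ry":0,"rz":0},
    {"x":0,"y":0,"z":-1,"rx":0,"ry":0,"rz":0},
    {"x":0,"y":0,"z":-1,"rx":0,"ry":0,"rz":0},
  ],
)

```text
time_s: 4.4
eef_pos: [0.6132, -0.169, 0.1188]
tool_rot: [-3.141, -0.0, -0.02]
force: [0.3, 0.2, -3.4]
grip_width: 0.0107
```

apply_moves(
  moves=[
    {"x":0,"y":0,"z":-1,"rx":0,"ry":0,"rz":0},
    {"x":0,"y":0,"z":-1,"rx":0,"ry":0,"rz":0},
    {"x":0,"y":0,"z":-0.8,"rx":0,"ry":0,"rz":0},
    {"x":0,"y":0,"z":0,"rx":0,"ry":0,"rz":0},
  ],
)

```text
time_s: 4.8
eef_pos: [0.6144, -0.1695, 0.1762]
tool_rot: [3.141, -0.004, -0.02]
force: [1.5, 0.0, -3.7]
grip_width: 0.0107
```

```bash
python3 - <<'E'
from h import *
plan(.605,.1516,.175,-1.3)
f=cams.grab_frame("scene");crop(f,120,180,160,130,4.5,"pics/p4s.png")
E
```

```text
turn units [ 0.01  -0.062  0.04 ]
shift units after turn [ -0.836 -16.04    0.06 ] t 4.8 pos [ 0.6144 -0.1695  0.1762] rot [179.96  -0.25  -1.14] F [ 1.5  0.  -3.7] w 0.0107
```

View pics/p4s.png

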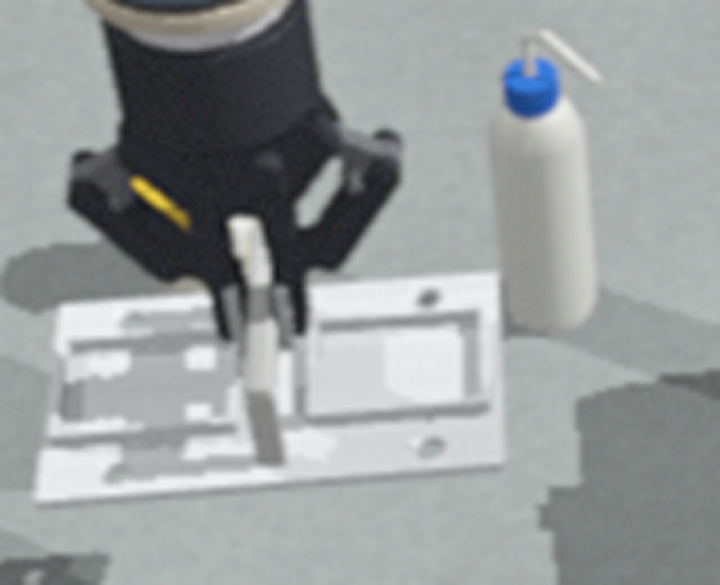

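apply_moves(
  moves=[
    {"x":-0.05,"y":-0.5,"z":0,"rx":0,"ry":0,"rz":0},
    {"x":-0.05,"y":-0.9,"z":0,"rx":0,"ry":0,"rz":0},
    {"x":-0.05,"y":-1,"z":0,"rx":0,"ry":0,"rz":0},
    {"x":-0.05,"y":-1,"z":0,"rx":0,"ry":0,"rz":0},
    {"x":-0.05,"y":-1,"z":0,"rx":0,"ry":0,"rz":0},
  ],
)

```text
time_s: 5.35
eef_pos: [0.6093, -0.0781, 0.1723]
tool_rot: [-3.141, 0.002, -0.018]
force: [-0.0, 0.0, -3.6]
grip_width: 0.0103
```

apply_moves(
  moves=[
    {"x":-0.05,"y":-1,"z":0,"rx":0,"ry":0,"rz":0},
    {"x":-0.05,"y":-1,"z":0,"rx":0,"ry":0,"rz":0},
    {"x":-0.05,"y":-1,"z":0,"rx":0,"ry":0,"rz":0},
    {"x":-0.05,"y":-1,"z":0,"rx":0,"ry":0,"rz":0},
    {"x":-0.05,"y":-1,"z":0,"rx":0,"ry":0,"rz":0},
  ],
)

```text
time_s: 5.85
eef_pos: [0.606, 0.0219, 0.1723]
tool_rot: [-3.141, 0.002, -0.018]
force: [0.5, -0.3, -3.3]
grip_width: 0.0103
```

apply_moves(
  moves=[
    {"x":-0.05,"y":-1,"z":0,"rx":0,"ry":0,"rz":0},
    {"x":-0.05,"y":-1,"z":0,"rx":0,"ry":0,"rz":0},
    {"x":-0.05,"y":-1,"z":0,"rx":0,"ry":0,"rz":0},
    {"x":-0.05,"y":-1,"z":0,"rx":0,"ry":0,"rz":0},
    {"x":-0.05,"y":-1,"z":0,"rx":0,"ry":0,"rz":0},
  ],
)

```text
time_s: 6.35
eef_pos: [0.6026, 0.1219, 0.1723]
tool_rot: [-3.141, 0.002, -0.018]
force: [1.6, -0.6, -3.0]
grip_width: 0.0102
```

apply_moves(
  moves=[
    {"x":-0.05,"y":-0.6,"z":0,"rx":0,"ry":0,"rz":0},
    {"x":0,"y":0,"z":0,"rx":0,"ry":0,"rz":0},
    {"x":0,"y":0,"z":0,"rx":0,"ry":0,"rz":0},
  ],
)

```text
time_s: 6.65
eef_pos: [0.6029, 0.1307, 0.1729]
tool_rot: [3.141, 0.001, -0.019]
force: [-0.1, -0.4, -2.8]
grip_width: 0.0102
```

```bash
python3 - <<'E'
from h import *
plan(.605,.1516,.150,-1.3)
f=cams.grab_frame("top");crop(f,230,150,130,100,6,"pics/p5.png")
f=cams.grab_frame("scene");crop(f,270,180,150,120,5,"pics/p5s.png")
E
```

```text
turn units [0.011 0.01  0.046]
shift units after turn [ 0.084 -1.045  1.146] t 6.65 pos [0.6029 0.1307 0.1729] rot [ 1.7995e+02  4.0000e-02 -1.1200e+00] F [-0.1 -0.4 -2.8] w 0.0102
```

View pics/p5s.png

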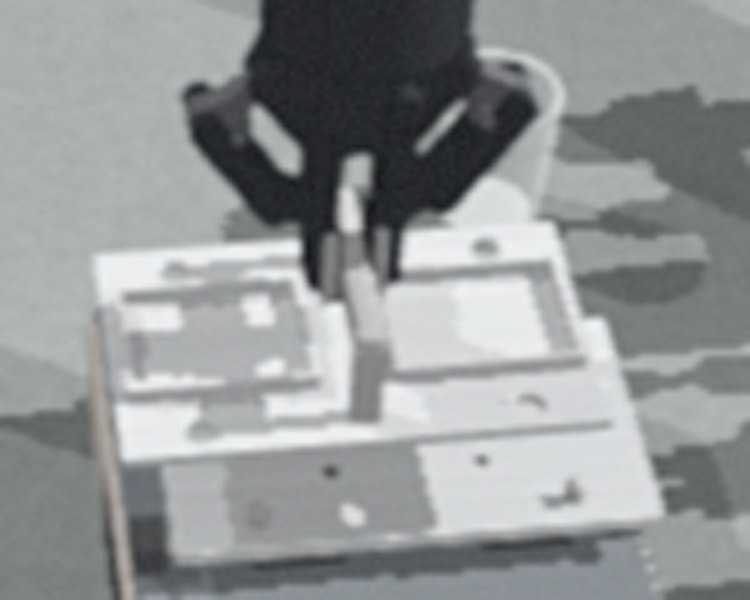

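View pics/p5.png

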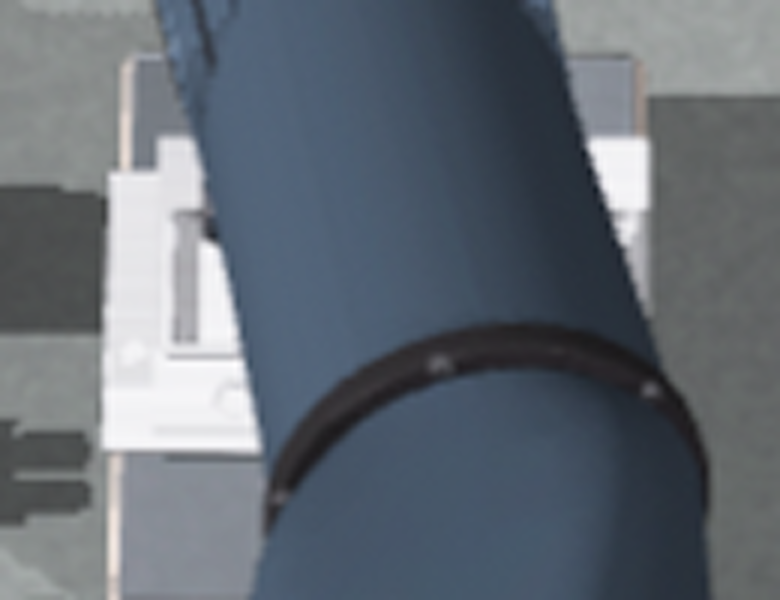

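apply_moves(
  moves=[
    {"x":0.08,"y":-0.5,"z":0.5,"rx":0,"ry":0,"rz":0.04},
    {"x":0,"y":-0.55,"z":0.6,"rx":0,"ry":0,"rz":0},
    {"x":0,"y":0,"z":0,"rx":0,"ry":0,"rz":0},
  ],
)

```text
time_s: 7.05
eef_pos: [0.6038, 0.1545, 0.1487]
tool_rot: [-3.141, 0.004, -0.02]
force: [-1.1, 0.5, -2.8]
grip_width: 0.0103
```

```bash
python3 - <<'E'
from h import *
np.set_printoptions(precision=4,suppress=True)
plan(.605,.1516,.150,-1.3)
f=cams.grab_frame("scene");crop(f,285,200,130,100,6,"pics/p6s.png")
g=cv2.imread("pics/scene0.png");f0=dict(f);f0["color"]=g;crop(f0,285,200,130,100,6,"pics/s0c.png")
P=cast(f,130,230,2.7,[(461,55),(708,40),(735,148),(470,167)],.096);print(P,P.mean(0))
P=cast(f,130,230,2.7,[(548,81),(628,75),(638,114),(557,120)],.096);print(P,P.mean(0))
E
```

```text
turn units [-0.009  0.053  0.038]
shift units after turn [ 0.061  0.146 -0.063] t 7.05 pos [0.6038 0.1545 0.1487] rot [-179.97    0.21   -1.15] F [-1.1  0.5 -2.8] w 0.0103
[[0.5486 0.0628 0.096 ]
 [0.5571 0.2518 0.096 ]
 [0.6687 0.244  0.096 ]
 [0.6617 0.0541 0.096 ]] [0.609  0.1532 0.096 ]
[[0.5846 0.1232 0.096 ]
 [0.5862 0.1834 0.096 ]
 [0.6267 0.1824 0.096 ]
 [0.6248 0.1229 0.096 ]] [0.6056 0.153  0.096 ]
```

View pics/p6s.png

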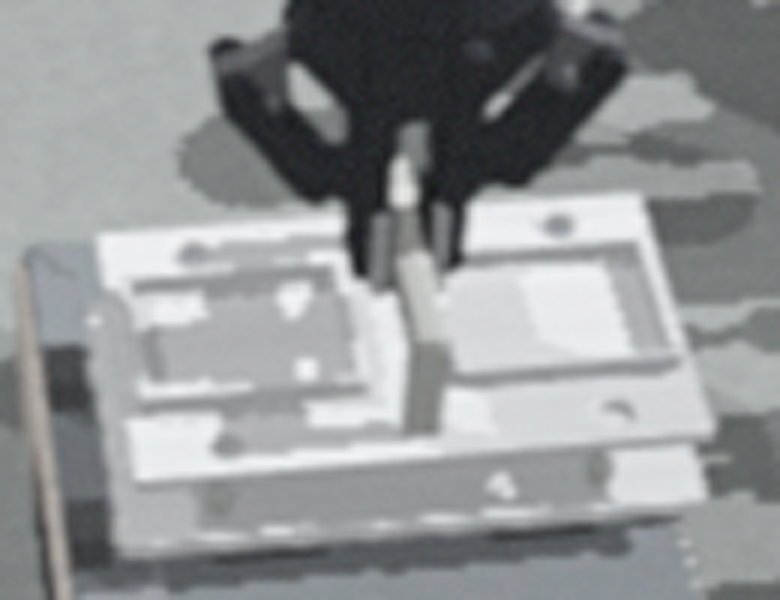

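View pics/s0c.png

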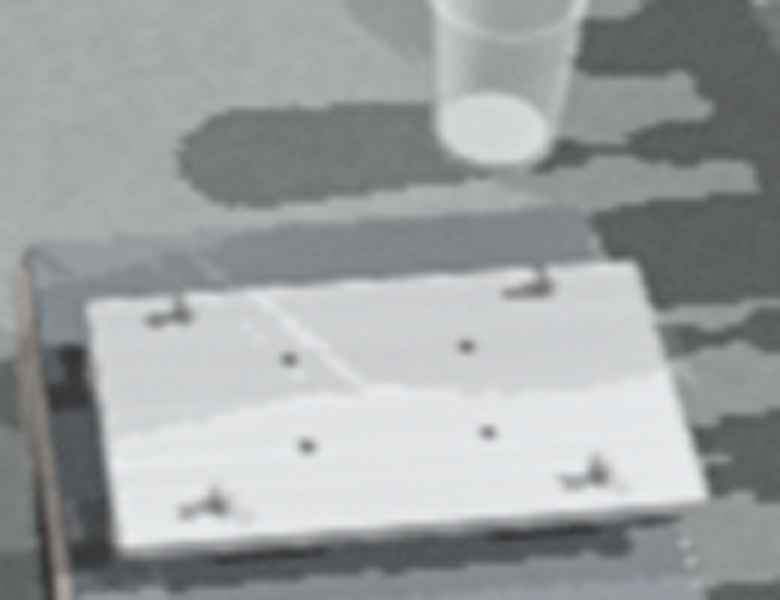

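```bash
python3 - <<'E'
from h import *
np.set_printoptions(precision=4,suppress=True)
f=cams.grab_frame("scene")
a=lambda pts,z:cast(f,285,200,6,pts,z)
def rep(n,P):
    d=P[1]-P[0]+P[2]-P[3]; print(n,P[:,:2].tolist(),"c",P.mean(0),"L",np.linalg.norm(d)/2,np.linalg.norm(P[0]-P[3]),"yaw",np.degrees(np.arctan2(-d[0],d[1])))
rep("plate",a([(95,235),(643,196),(715,437),(130,478)],.125))
rep("car",a([(85,303),(637,262),(707,495),(122,545)],.096))
rep("studs",a([(178,299),(543,275),(600,460),(213,492)],.105))
rep("dots",a([(289,359),(466,346),(488,432),(307,446)],.096))
rep("holes",a([(195,253),(558,224),(622,406),(228,442)],.122))
E
```

```text
plate [[0.5459287077014492, 0.06310615976798598], [0.5510768032704163, 0.24983235856238606], [0.664396505608405, 0.24521690071190533], [0.657552481577709, 0.059277153774542936]] c [0.6047 0.1544 0.125 ] L 0.18642942232963225 0.11168942734778524 yaw -1.843100586500973
car [[0.5482550125465167, 0.059394432849894506], [0.5531029550161856, 0.2503322785776387], [0.6626470975753069, 0.24655707895853685], [0.6591742717765046, 0.05670310841991725]] c [0.6058 0.1532 0.096 ] L 0.19044135745683877 0.11095190532531043 yaw -1.2517838550056162
studs [[0.5596419216336229, 0.08947196885512032], [0.5643200873575566, 0.2139480194374686], [0.6511472456986872, 0.21309704168225863], [0.6485730503766988, 0.08740597829448554]] c [0.6059 0.151  0.105 ] L 0.12513610755181745 0.08895512338541363 yaw -1.6605433243494463
dots [[0.5838636377447629, 0.1235194338670873], [0.5855974498524753, 0.18351008064477217], [0.6257770735279228, 0.18243836944416336], [0.6241947595590259, 0.12250372201515192]] c [0.6049 0.153  0.096 ] L 0.059985566769679345 0.04034390979271944 yaw -1.5839162757059337
holes [[0.555858113601916, 0.09550017120060056], [0.5578252696547747, 0.21909468928431047], [0.6443400760202729, 0.22024509091516647], [0.643434652756434, 0.09262383105883654]] c [0.6004 0.1569 0.122 ] L 0.12561610047875046 0.08762376129163796 yaw -0.6551320131994373
```

apply_moves(
  moves=[
    {"x":0.05,"y":0.07,"z":0.2,"rx":0,"ry":0.03,"rz":0.04},
    {"x":0,"y":0,"z":0.2,"rx":0,"ry":0,"rz":0},
    {"x":0,"y":0,"z":0.2,"rx":0,"ry":0,"rz":0},
    {"x":0,"y":0,"z":0,"rx":0,"ry":0,"rz":0},
  ],
)

```text
time_s: 7.55
eef_pos: [0.606, 0.1503, 0.1387]
tool_rot: [3.141, -0.001, -0.026]
force: [0.4, -0.2, -1.6]
grip_width: 0.0108
```

apply_moves(
  moves=[
    {"x":0,"y":0,"z":0.1,"rx":0,"ry":0,"rz":0},
    {"x":0,"y":0,"z":0.1,"rx":0,"ry":0,"rz":0},
    {"x":0,"y":0,"z":0.1,"rx":0,"ry":0,"rz":0},
    {"x":0,"y":0,"z":0,"rx":0,"ry":0,"rz":0},
  ],
)

```text
time_s: 7.95
eef_pos: [0.6062, 0.1507, 0.1331]
tool_rot: [-3.142, -0.002, -0.025]
force: [0.5, 0.7, -3.2]
grip_width: 0.0108
```

```bash
python3 - <<'E'
from h import *
plan(.6048,.153,.125,-1.3)
f=cams.grab_frame("scene");crop(f,285,200,130,100,6,"pics/p7s.png")
E
```

```text
turn units [-0.001 -0.025 -0.039]
shift units after turn [-0.071 -0.115  0.403] t 7.95 pos [0.6062 0.1507 0.1331] rot [-1.80e+02 -1.00e-01 -1.45e+00] F [ 0.5  0.7 -3.2] w 0.0108
```

View pics/p7s.png

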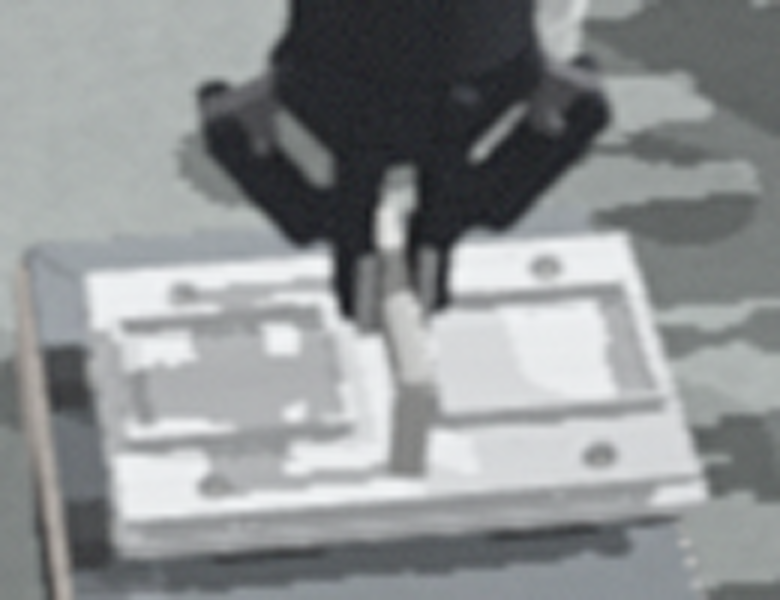

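apply_moves(
  moves=[
    {"x":0,"y":0,"z":0.1,"rx":0,"ry":0,"rz":0},
    {"x":0,"y":0,"z":0.1,"rx":0,"ry":0,"rz":0},
    {"x":0,"y":0,"z":0.1,"rx":0,"ry":0,"rz":0},
    {"x":0,"y":0,"z":0.1,"rx":0,"ry":0,"rz":0},
    {"x":0,"y":0,"z":0,"rx":0,"ry":0,"rz":0},
  ],
)

```text
time_s: 8.5
eef_pos: [0.6061, 0.1511, 0.125]
tool_rot: [-3.141, -0.002, -0.025]
force: [-0.4, 3.9, -3.2]
grip_width: 0.0105
```

```bash
python3 - <<'E'
from h import *
plan(.6048,.153,.125,-1.3)
f=cams.grab_frame("scene");crop(f,285,200,130,100,6,"pics/p8s.png")
E
```

```text
turn units [-0.006 -0.024 -0.033]
shift units after turn [-0.068 -0.094 -0.001] t 8.5 pos [0.6061 0.1511 0.125 ] rot [-1.7997e+02 -1.0000e-01 -1.4300e+00] F [-0.4  3.9 -3.2] w 0.0105
```

View pics/p8s.png

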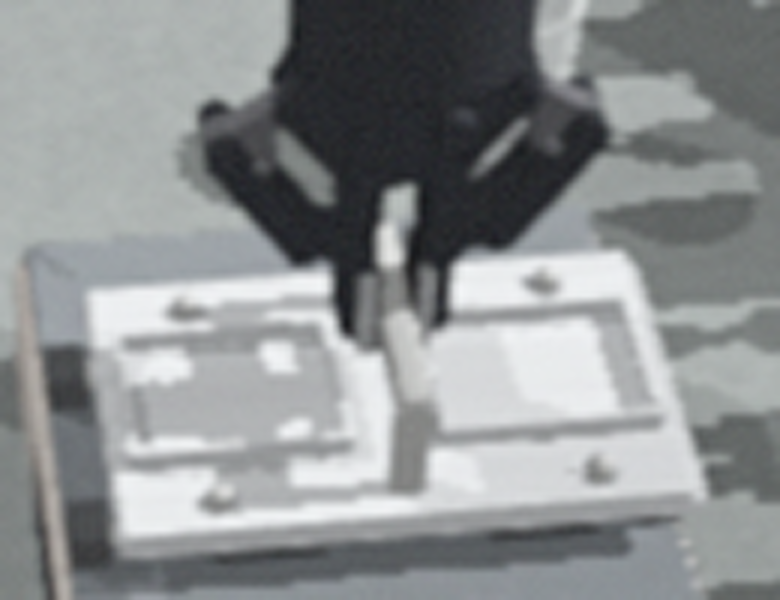

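The studs are showing through all four holes. I'll lower it until it touches.

apply_moves(
  moves=[
    {"x":0,"y":0,"z":0.06,"rx":0,"ry":0,"rz":0},
    {"x":0,"y":0,"z":0.06,"rx":0,"ry":0,"rz":0},
    {"x":0,"y":0,"z":0,"rx":0,"ry":0,"rz":0},
  ],
)

```text
time_s: 8.85
eef_pos: [0.6062, 0.1511, 0.1248]
tool_rot: [-3.14, -0.003, -0.025]
force: [-9.0, 2.5, 16.5]
grip_width: 0.0107
```

It made contact at 0.125, the predicted seated height. I'll relieve the press, open, and rise.

apply_moves(
  moves=[
    {"x":0,"y":0,"z":-0.08,"rx":0,"ry":0,"rz":0},
    {"x":0,"y":0,"z":0,"rx":0,"ry":0,"rz":0},
  ],
)

```text
time_s: 9.05
eef_pos: [0.6062, 0.1511, 0.1249]
tool_rot: [-3.141, -0.002, -0.025]
force: [-3.3, 4.3, 2.1]
grip_width: 0.0105
```

apply_moves(
  moves=[
    {"x":0,"y":0,"z":0,"rx":0,"ry":0,"rz":0},
    {"x":0,"y":0,"z":0,"rx":0,"ry":0,"rz":0},
    {"x":0,"y":0,"z":0,"rx":0,"ry":0,"rz":0},
    {"x":0,"y":0,"z":-0.3,"rx":0,"ry":0,"rz":0},
    {"x":0,"y":0,"z":-1,"rx":0,"ry":0,"rz":0},
  ],
  jaw=50,
)

```text
time_s: 9.55
eef_pos: [0.6053, 0.15, 0.1494]
tool_rot: [3.14, 0.001, -0.026]
force: [-0.1, 0.7, -0.4]
grip_width: 0.0498
```

apply_moves(
  moves=[
    {"x":0,"y":0,"z":-1,"rx":0,"ry":0,"rz":0},
    {"x":0,"y":0,"z":-1,"rx":0,"ry":0,"rz":0},
    {"x":0,"y":0,"z":-1,"rx":0,"ry":0,"rz":0},
    {"x":0,"y":0,"z":-1,"rx":0,"ry":0,"rz":0},
    {"x":0,"y":0,"z":-1,"rx":0,"ry":0,"rz":0},
  ],
)

```text
time_s: 10.05
eef_pos: [0.6061, 0.1502, 0.2518]
tool_rot: [3.141, -0.003, -0.026]
force: [0.3, -0.4, 0.1]
grip_width: 0.0501
```

```bash
python3 - <<'E'
from h import *
plan(.5591,.390,.25,87)
f=cams.grab_frame("scene");crop(f,285,200,130,100,6,"pics/p9s.png")
E
```

```text
turn units [  0.03   -0.028 -22.12 ]
shift units after turn [11.849 -2.976  0.092] t 10.05 pos [0.6061 0.1502 0.2518] rot [ 1.7999e+02 -1.5000e-01 -1.4800e+00] F [ 0.3 -0.4  0.1] w 0.0501
```

View pics/p9s.png

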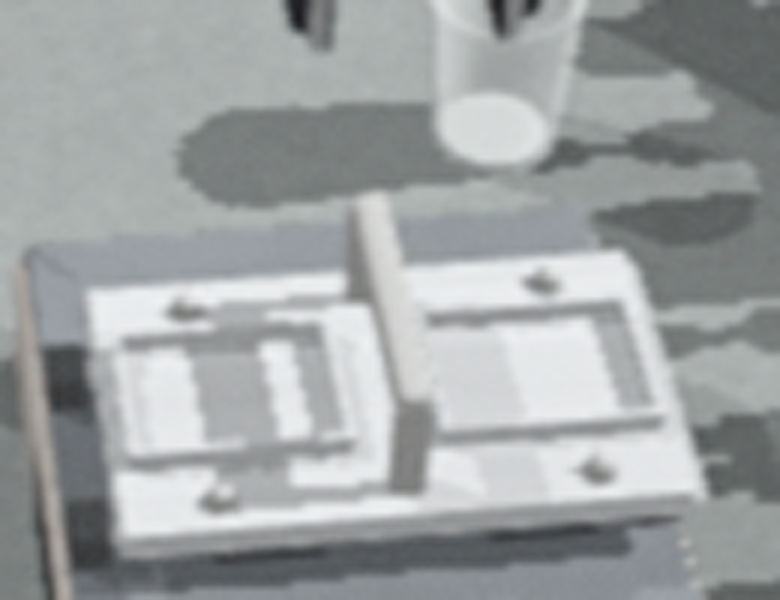

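The plate is seated flat, with all four studs up through the holes (crop pixels 183,306; 543,281; 598,466; 218,492). Before going to rack A, I'll check the clearance to its neighbours.

```bash
python3 - <<'E'
from h import *
np.set_printoptions(precision=4,suppress=True)
f=cams.grab_frame("top");g=cams.grab_frame("scene")
crop(f,120,160,120,140,4.2,"pics/q.png");crop(g,410,180,110,140,4.2,"pics/qs.png")
hs=lambda i:cv2.inRange(cv2.cvtColor(i,cv2.COLOR_BGR2HSV),(105,150,80),(125,255,255))
def bl(c,x0,y0,x1,y1):
    v,u=np.nonzero(hs(c["color"])[y0:y1,x0:x1]);return u.mean()+x0,v.mean()+y0
a,b=bl(f,165,250,210,290),bl(g,425,190,460,215);print(a,b,tri(f,g,a,b))
E
```

```text
(np.float64(184.58333333333334), np.float64(266.65833333333336)) (np.float64(441.44444444444446), np.float64(199.14529914529913)) [0.453  0.3852 0.1176]
```

View pics/q.png

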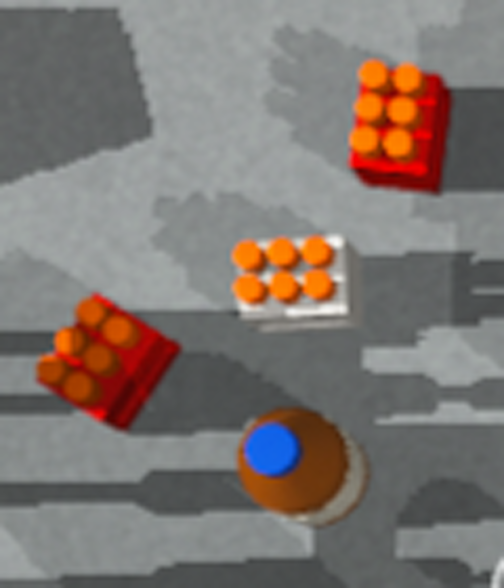

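View pics/qs.png

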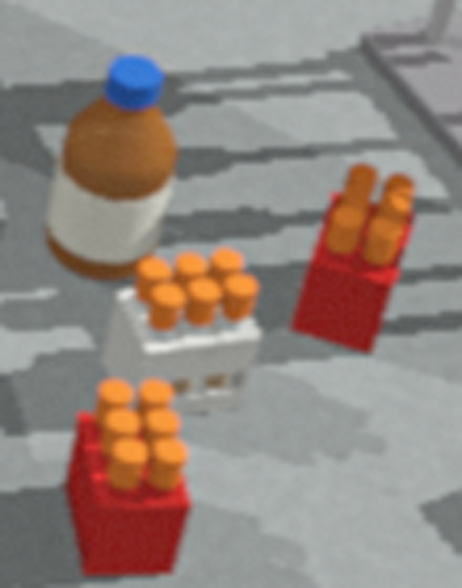

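apply_moves(
  moves=[
    {"x":0,"y":-0.5,"z":0,"rx":0,"ry":0,"rz":-1},
    {"x":0,"y":-0.5,"z":0,"rx":0,"ry":0,"rz":-1},
    {"x":0,"y":-0.5,"z":0,"rx":0,"ry":0,"rz":-1},
    {"x":0,"y":-0.5,"z":0,"rx":0,"ry":0,"rz":-1},
    {"x":0,"y":-0.5,"z":0,"rx":0,"ry":0,"rz":-1},
  ],
  jaw=65,
)

```text
time_s: 10.7
eef_pos: [0.6, 0.2001, 0.2494]
tool_rot: [3.141, -0.0, 0.326]
force: [-0.4, -0.5, 0.1]
grip_width: 0.0651
```

apply_moves(
  moves=[
    {"x":0,"y":-0.5,"z":0,"rx":0,"ry":0,"rz":-1},
    {"x":0,"y":-0.5,"z":0,"rx":0,"ry":0,"rz":-1},
    {"x":0,"y":-0.5,"z":0,"rx":0,"ry":0,"rz":-1},
    {"x":0,"y":-0.5,"z":0,"rx":0,"ry":0,"rz":-1},
    {"x":0,"y":-0.5,"z":0,"rx":0,"ry":0,"rz":-1},
  ],
)

```text
time_s: 11.2
eef_pos: [0.5776, 0.2445, 0.2493]
tool_rot: [3.141, 0.0, 0.675]
force: [0.5, 0.1, -0.7]
grip_width: 0.0646
```

apply_moves(
  moves=[
    {"x":0.5,"y":-0.3,"z":0,"rx":0,"ry":0,"rz":-1},
    {"x":0.5,"y":-0.3,"z":0,"rx":0,"ry":0,"rz":-1},
    {"x":0.5,"y":-0.3,"z":0,"rx":0,"ry":0,"rz":-1},
    {"x":0.5,"y":-0.3,"z":0,"rx":0,"ry":0,"rz":-1},
    {"x":0.5,"y":-0.3,"z":0,"rx":0,"ry":0,"rz":-1},
  ],
)

```text
time_s: 11.7
eef_pos: [0.5905, 0.3012, 0.2493]
tool_rot: [3.141, 0.001, 1.024]
force: [0.0, -0.4, -0.0]
grip_width: 0.0652
```

apply_moves(
  moves=[
    {"x":0.5,"y":-0.2,"z":0,"rx":0,"ry":0,"rz":-1},
    {"x":0.5,"y":-0.2,"z":0,"rx":0,"ry":0,"rz":-1},
    {"x":0.5,"y":-0.2,"z":0,"rx":0,"ry":0,"rz":-1},
    {"x":0.5,"y":-0.2,"z":0,"rx":0,"ry":0,"rz":-1},
    {"x":0.5,"y":-0.2,"z":0,"rx":0,"ry":0,"rz":-1},
  ],
)

```text
time_s: 12.2
eef_pos: [0.592, 0.3547, 0.2492]
tool_rot: [3.141, 0.001, 1.373]
force: [0.5, -0.1, 0.3]
grip_width: 0.0652
```

```bash
python3 - <<'E'
from h import *
plan(.5591,.390,.14,94)
print(env.get_state()["qpos"].round(2))
E
```

```text
turn units [ 0.011  0.015 -3.826]
shift units after turn [ 1.876 -1.52   5.459] t 12.2 pos [0.592  0.3547 0.2492] rot [1.7995e+02 6.0000e-02 7.8690e+01] F [ 0.5 -0.1  0.3] w 0.0652
[-0.47  0.59 -0.25  1.36  0.15  1.21 -0.93]
```

apply_moves(
  moves=[
    {"x":0.4,"y":-0.4,"z":1,"rx":0,"ry":0,"rz":-1},
    {"x":0.5,"y":-0.4,"z":1,"rx":0,"ry":0,"rz":-1},
    {"x":0.5,"y":-0.4,"z":1,"rx":0,"ry":0,"rz":-1},
    {"x":0.5,"y":-0.4,"z":1,"rx":0,"ry":0,"rz":-0.83},
    {"x":0,"y":0,"z":1,"rx":0,"ry":0,"rz":0},
  ],
)

```text
time_s: 12.7
eef_pos: [0.5619, 0.3972, 0.1486]
tool_rot: [-3.141, -0.001, 1.643]
force: [-0.6, 0.6, 0.4]
grip_width: 0.065
```

apply_moves(
  moves=[
    {"x":0,"y":0,"z":0,"rx":0,"ry":0,"rz":0},
  ],
)

```text
time_s: 12.8
eef_pos: [0.5622, 0.3942, 0.1466]
tool_rot: [-3.138, 0.004, 1.639]
force: [-0.3, -0.4, 0.6]
grip_width: 0.065
```

```bash
python3 - <<'E'
from h import *
plan(.5595,.3905,.021,94)
g=cams.grab_frame("scene")
crop(g,410,180,110,110,5,"pics/qs2.png")
E
```

```text
turn units [-0.047  0.053 -0.022]
shift units after turn [-0.177 -0.149  6.278] t 12.8 pos [0.5622 0.3942 0.1466] rot [-179.81    0.21   93.91] F [-0.3 -0.4  0.6] w 0.065
```

View pics/qs2.png

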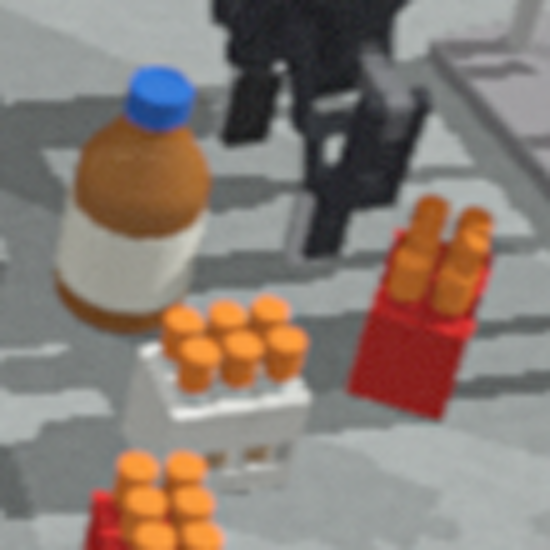

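apply_moves(
  moves=[
    {"x":-0.18,"y":-0.15,"z":0.7,"rx":0,"ry":0,"rz":0},
    {"x":0,"y":0,"z":0.8,"rx":0,"ry":0,"rz":0},
    {"x":0,"y":0,"z":0.8,"rx":0,"ry":0,"rz":0},
    {"x":0,"y":0,"z":0.2,"rx":0,"ry":0,"rz":0},
    {"x":0,"y":0,"z":0,"rx":0,"ry":0,"rz":0},
  ],
)

```text
time_s: 13.35
eef_pos: [0.5618, 0.3914, 0.1007]
tool_rot: [3.14, 0.0, 1.638]
force: [0.9, -1.0, -0.5]
grip_width: 0.0648
```

```bash
python3 - <<'E'
from h import *
plan(.5595,.3905,.021,94)
g=cams.grab_frame("scene")
crop(g,410,180,110,110,5,"pics/qs3.png")
f=cams.grab_frame("top")
crop(f,150,180,100,80,6,"pics/qs3t.png")
E
```

```text
turn units [ 0.029  0.006 -0.044]
shift units after turn [-0.038 -0.118  3.984] t 13.35 pos [0.5618 0.3914 0.1007] rot [1.7988e+02 2.0000e-02 9.3820e+01] F [ 0.9 -1.  -0.5] w 0.0648
```

View pics/qs3.png

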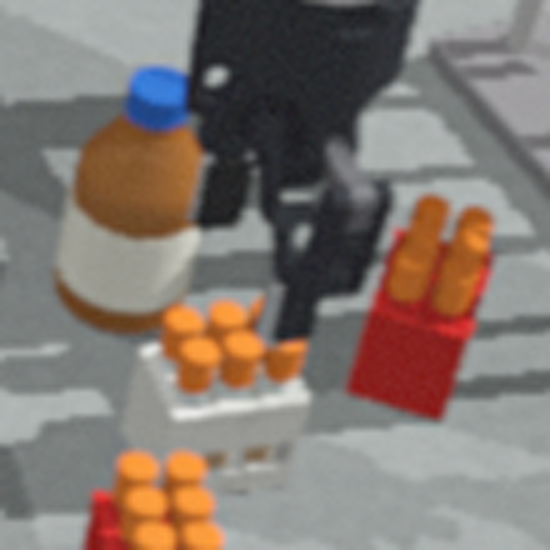

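View pics/qs3t.png

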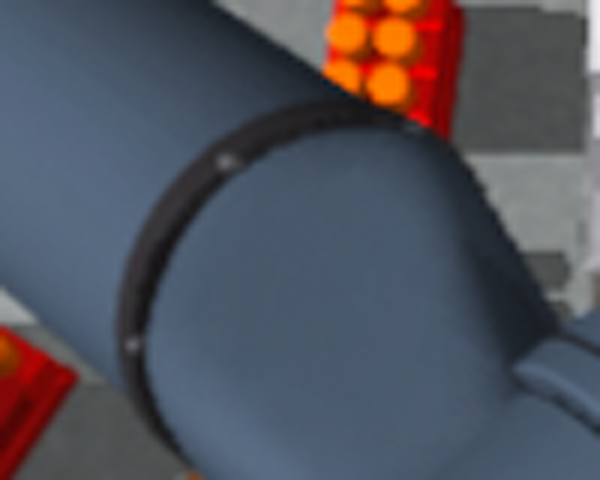

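```bash
python3 - <<'E'
from h import *
g=cams.grab_frame("scene")
k=lambda X:tuple(((np.array(proj(g,X))-[410,180]+.5)*5-.5).round(0))
for n,X in(("near tip",(.594,.389,.106)),("far tip",(.529,.393,.106)),("near wall mid top",(.581,.392,.052)),("near wall corner+y",(.579,.422,.052)),("corner-y",(.583,.362,.052)),("far c -y",(.539,.359,.052)),("ctr",(.5595,.3905,.079)),("corner+y bottom",(.579,.422,0)),("corner-y b",(.583,.362,0))): print(n,k(X))
E
```

```text
near tip (np.float64(266.0), np.float64(338.0))
far tip (np.float64(225.0), np.float64(231.0))
near wall mid top (np.float64(239.0), np.float64(409.0))
near wall corner+y (np.float64(306.0), np.float64(399.0))
corner-y (np.float64(172.0), np.float64(419.0))
far c -y (np.float64(134.0), np.float64(347.0))
ctr (np.float64(231.0), np.float64(328.0))
corner+y bottom (np.float64(283.0), np.float64(484.0))
corner-y b (np.float64(152.0), np.float64(504.0))
```

apply_moves(
  moves=[
    {"x":0,"y":-0.1,"z":0.8,"rx":0,"ry":0,"rz":0},
    {"x":0,"y":0,"z":0.8,"rx":0,"ry":0,"rz":0},
    {"x":0,"y":0,"z":0.8,"rx":0,"ry":0,"rz":0},
    {"x":0,"y":0,"z":0.8,"rx":0,"ry":0,"rz":0},
    {"x":0,"y":0,"z":0.6,"rx":0,"ry":0,"rz":0},
  ],
)

```text
time_s: 14.0
eef_pos: [0.5593, 0.3911, 0.0225]
tool_rot: [3.141, 0.001, 1.638]
force: [0.1, -0.4, 0.2]
grip_width: 0.0648
```

```bash
python3 - <<'E'
from h import *
plan(.5595,.3905,.021,94)
g=cams.grab_frame("scene")
crop(g,410,180,110,110,5,"pics/qs4.png")
E
```

```text
turn units [ 0.013  0.015 -0.036]
shift units after turn [-0.033  0.007  0.076] t 14.0 pos [0.5593 0.3911 0.0225] rot [1.7995e+02 6.0000e-02 9.3860e+01] F [ 0.1 -0.4  0.2] w 0.0648
```

View pics/qs4.png

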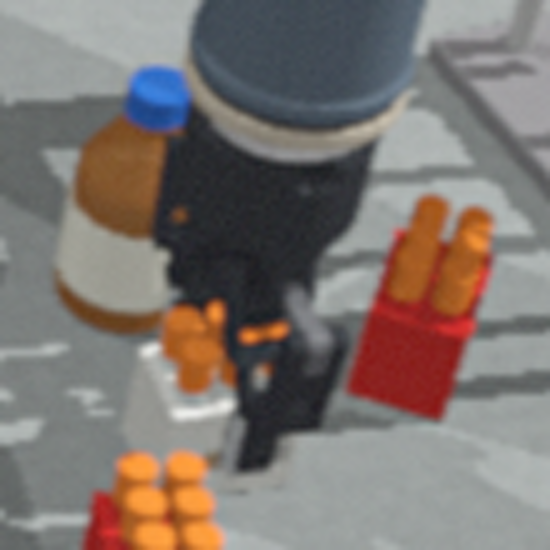

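apply_moves(
  moves=[
    {"x":0,"y":0,"z":0.05,"rx":0,"ry":0,"rz":0},
    {"x":0,"y":0,"z":0,"rx":0,"ry":0,"rz":0},
    {"x":0,"y":0,"z":0,"rx":0,"ry":0,"rz":0},
    {"x":0,"y":0,"z":0,"rx":0,"ry":0,"rz":0},
    {"x":0,"y":0,"z":0,"rx":0,"ry":0,"rz":0},
  ],
  jaw=20,
  squeeze=40,
)

```text
time_s: 14.55
eef_pos: [0.5598, 0.3917, 0.0238]
tool_rot: [3.139, -0.0, 1.638]
force: [-0.5, 0.0, -2.5]
grip_width: 0.0435
```

apply_moves(
  moves=[
    {"x":0,"y":0,"z":-0.5,"rx":0,"ry":0,"rz":0},
    {"x":0,"y":0,"z":-1,"rx":0,"ry":0,"rz":0},
    {"x":0,"y":0,"z":-1,"rx":0,"ry":0,"rz":0},
    {"x":0,"y":0,"z":-1,"rx":0,"ry":0,"rz":0},
    {"x":0,"y":0,"z":-1,"rx":0,"ry":0,"rz":0},
  ],
)

```text
time_s: 15.05
eef_pos: [0.5595, 0.3917, 0.1151]
tool_rot: [3.139, -0.0, 1.638]
force: [0.3, 0.4, -1.4]
grip_width: 0.0433
```

```bash
python3 - <<'E'
from h import *
plan(.5595,.3905,.021,94)
g=cams.grab_frame("scene")
crop(g,410,130,110,140,4.2,"pics/qs5.png")
E
```

```text
turn units [ 0.037 -0.003 -0.034]
shift units after turn [-5.800e-02 -3.000e-03  4.707e+00] t 15.05 pos [0.5595 0.3917 0.1151] rot [ 1.7985e+02 -1.0000e-02  9.3870e+01] F [ 0.3  0.4 -1.4] w 0.0433
```

View pics/qs5.png

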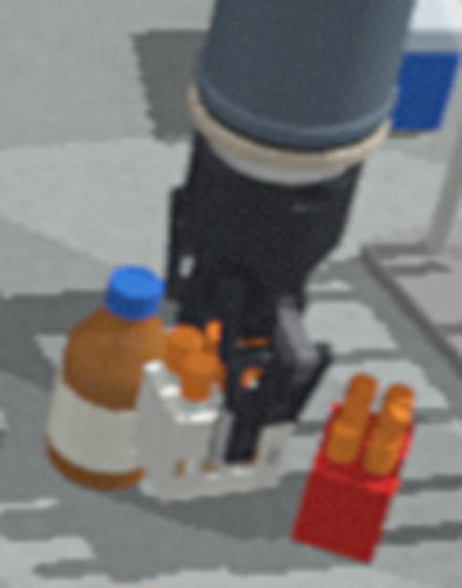

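apply_moves(
  moves=[
    {"x":0,"y":0,"z":-1,"rx":0,"ry":0,"rz":0.5},
    {"x":0,"y":0,"z":-1,"rx":0,"ry":0,"rz":0.5},
    {"x":-0.3,"y":0.1,"z":-1,"rx":0,"ry":0,"rz":0.3},
    {"x":-0.6,"y":0.2,"z":-1,"rx":0,"ry":0,"rz":0},
    {"x":-1,"y":0.25,"z":-0.3,"rx":0,"ry":0,"rz":0},
  ],
)

```text
time_s: 15.6
eef_pos: [0.5696, 0.3552, 0.2023]
tool_rot: [3.137, -0.003, 1.55]
force: [0.3, -0.2, -1.9]
grip_width: 0.0429
```

apply_moves(
  moves=[
    {"x":-1,"y":0.3,"z":0,"rx":0,"ry":0,"rz":0},
    {"x":-1,"y":0.3,"z":0,"rx":0,"ry":0,"rz":0},
    {"x":-1,"y":0.3,"z":0,"rx":0,"ry":0,"rz":0},
    {"x":-1,"y":0.3,"z":0,"rx":0,"ry":0,"rz":0},
    {"x":-1,"y":0.3,"z":0,"rx":0,"ry":0,"rz":0},
  ],
)

```text
time_s: 16.1
eef_pos: [0.5972, 0.2518, 0.2]
tool_rot: [3.139, -0.0, 1.548]
force: [1.1, -0.1, -1.9]
grip_width: 0.0434
```

```bash
python3 - <<'E'
from h import *
plan(.6073,.2021,.2,88.6)
E
```

```text
turn units [ 0.035 -0.002  0.017]
shift units after turn [-2.473e+00  5.640e-01 -2.000e-03] t 16.1 pos [0.5972 0.2518 0.2   ] rot [ 1.7986e+02 -1.0000e-02  8.8670e+01] F [ 1.1 -0.1 -1.9] w 0.0434
```

apply_moves(
  moves=[
    {"x":-0.9,"y":0.2,"z":0,"rx":0,"ry":0,"rz":0},
    {"x":-0.9,"y":0.2,"z":0.5,"rx":0,"ry":0,"rz":0},
    {"x":-0.65,"y":0.16,"z":0.5,"rx":0,"ry":0,"rz":0},
    {"x":0,"y":0,"z":0,"rx":0,"ry":0,"rz":0},
    {"x":0,"y":0,"z":0,"rx":0,"ry":0,"rz":0},
  ],
)

```text
time_s: 16.6
eef_pos: [0.6068, 0.2039, 0.1789]
tool_rot: [3.141, -0.0, 1.547]
force: [0.3, 0.2, -0.6]
grip_width: 0.0433
```

```bash
python3 - <<'E'
from h import *
plan(.6073,.2021,.15,88.6)
g=cams.grab_frame("scene")
crop(g,285,170,130,130,5,"pics/r1.png")
f=cams.grab_frame("top");crop(f,230,150,130,100,6,"pics/r1t.png")
E
```

```text
turn units [ 0.012 -0.006  0.016]
shift units after turn [-0.087  0.025  1.446] t 16.6 pos [0.6068 0.2039 0.1789] rot [ 1.7995e+02 -2.0000e-02  8.8660e+01] F [ 0.3  0.2 -0.6] w 0.0433
```

View pics/r1.png

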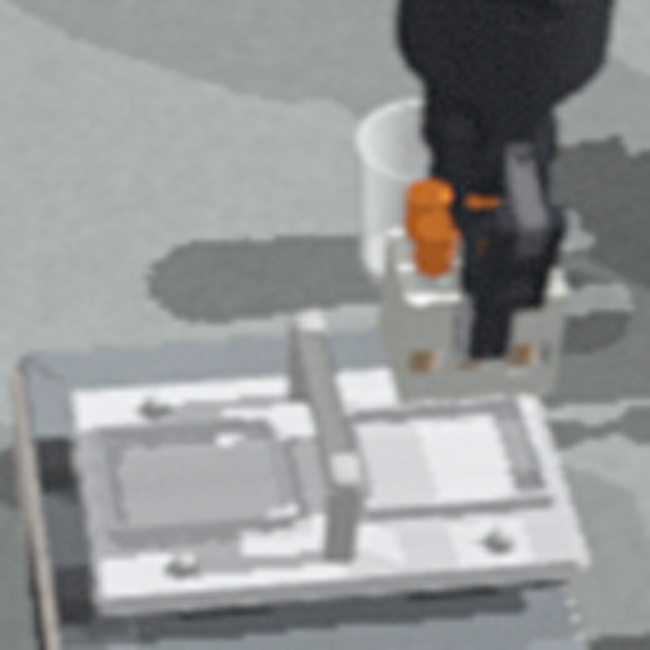

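View pics/r1t.png

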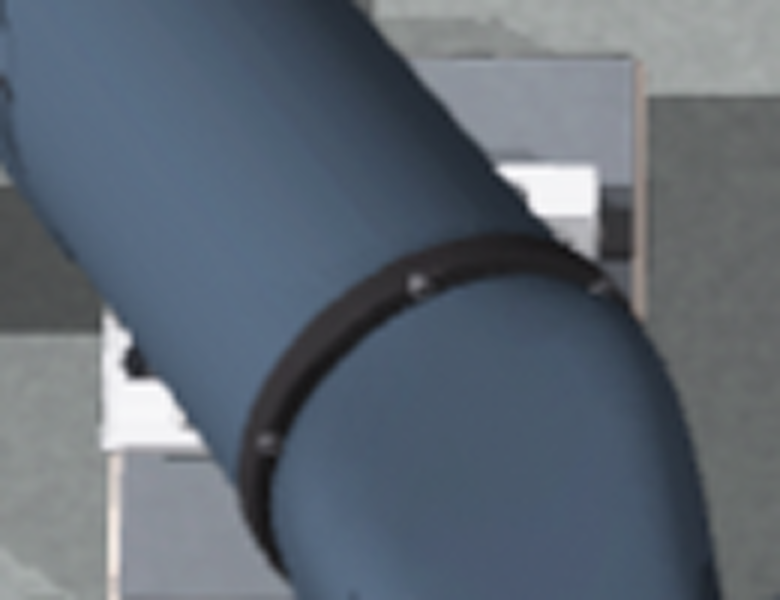

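```bash
python3 - <<'E'
from h import *
np.set_printoptions(precision=4,suppress=True)
g=cams.grab_frame("scene")
P=cast(g,285,170,5,[(397,402),(553,394)],.155);print("rack near bottom",P,P.mean(0),np.linalg.norm(P[0]-P[1]))
P=cast(g,285,170,5,[(402,303),(567,291)],.155+.052);print("near top",P,P.mean(0),np.linalg.norm(P[0]-P[1]))
# plate from p9s (285,200,6)
P=cast(g,285,200,6,[(87,292),(628,252),(702,495),(118,542)],.101);print("plate",P,P.mean(0))
P=cast(g,285,200,6,[(184,303),(543,278),(598,463),(219,490)],.1055);print("studs",P,P.mean(0))
E
```

```text
rack near bottom [[0.6246 0.1744 0.155 ]
 [0.6281 0.2343 0.155 ]] [0.6263 0.2044 0.155 ] 0.06000311322328617
near top [[0.6256 0.1722 0.207 ]
 [0.6271 0.2341 0.207 ]] [0.6264 0.2031 0.207 ] 0.06189331500084471
plate [[0.5481 0.0601 0.101 ]
 [0.5529 0.2467 0.101 ]
 [0.6669 0.2432 0.101 ]
 [0.6622 0.055  0.101 ]] [0.6075 0.1512 0.101 ]
studs [[0.5623 0.0911 0.1055]
 [0.5663 0.2135 0.1055]
 [0.6528 0.212  0.1055]
 [0.6484 0.0894 0.1055]] [0.6075 0.1515 0.1055]
```

apply_moves(
  moves=[
    {"x":-0.09,"y":0.06,"z":0.4,"rx":0,"ry":0,"rz":0},
    {"x":0,"y":0,"z":0.5,"rx":0,"ry":0,"rz":0},
    {"x":0,"y":0,"z":0.5,"rx":0,"ry":0,"rz":0},
    {"x":0,"y":0,"z":0.4,"rx":0,"ry":0,"rz":0},
    {"x":0,"y":0,"z":0,"rx":0,"ry":0,"rz":0},
  ],
)

```text
time_s: 17.25
eef_pos: [0.6076, 0.2013, 0.1417]
tool_rot: [-3.141, 0.001, 1.548]
force: [-0.2, 0.1, -1.3]
grip_width: 0.0434
```

```bash
python3 - <<'E'
from h import *
plan(.608,.2022,.1248,88.6)
g=cams.grab_frame("scene")
crop(g,335,190,80,90,7,"pics/r2.png")
E
```

```text
turn units [-0.008  0.015  0.019]
shift units after turn [0.046 0.019 0.844] t 17.25 pos [0.6076 0.2013 0.1417] rot [-1.7997e+02  6.0000e-02  8.8670e+01] F [-0.2  0.1 -1.3] w 0.0434
```

View pics/r2.png

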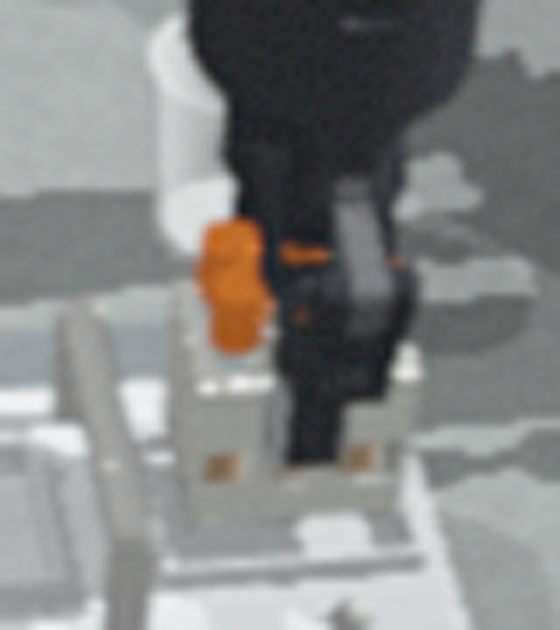

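apply_moves(
  moves=[
    {"x":0.04,"y":0.03,"z":0.25,"rx":0,"ry":0,"rz":0},
    {"x":0,"y":0,"z":0.25,"rx":0,"ry":0,"rz":0},
    {"x":0,"y":0,"z":0.15,"rx":0,"ry":0,"rz":0},
    {"x":0,"y":0,"z":0.1,"rx":0,"ry":0,"rz":0},
    {"x":0,"y":0,"z":0,"rx":0,"ry":0,"rz":0},
  ],
)

```text
time_s: 17.8
eef_pos: [0.609, 0.2023, 0.1282]
tool_rot: [3.14, 0.0, 1.547]
force: [0.2, 0.5, -0.6]
grip_width: 0.0436
```

apply_moves(
  moves=[
    {"x":0,"y":0,"z":0.07,"rx":0,"ry":0,"rz":0},
    {"x":0,"y":0,"z":0.05,"rx":0,"ry":0,"rz":0},
    {"x":0,"y":0,"z":0,"rx":0,"ry":0,"rz":0},
  ],
)

```text
time_s: 18.1
eef_pos: [0.6091, 0.2024, 0.126]
tool_rot: [3.14, 0.0, 1.547]
force: [0.6, -0.5, -2.0]
grip_width: 0.0436
```

```bash
python3 - <<'E'
from h import *
plan(.608,.2022,.1248,88.6)
g=cams.grab_frame("scene")
crop(g,335,190,80,90,7,"pics/r3.png")
E
```

```text
turn units [0.029 0.    0.015]
shift units after turn [-0.009 -0.055  0.062] t 18.1 pos [0.6091 0.2024 0.126 ] rot [179.89   0.    88.66] F [ 0.6 -0.5 -2. ] w 0.0436
```

View pics/r3.png

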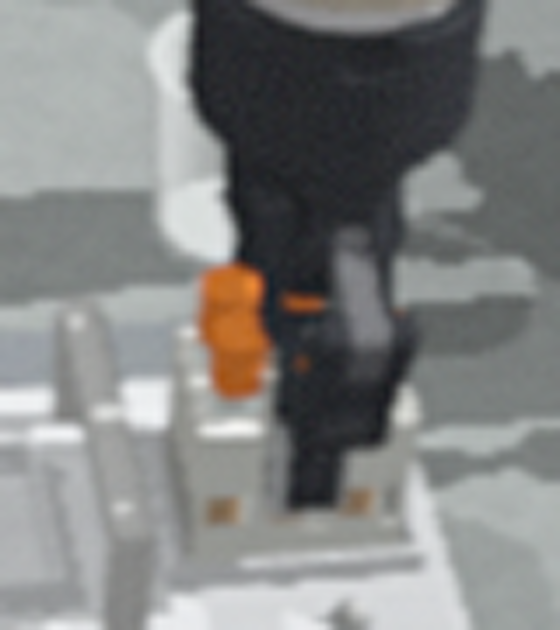

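apply_moves(
  moves=[
    {"x":0,"y":0,"z":0.06,"rx":0,"ry":0,"rz":0},
    {"x":0,"y":0,"z":0.06,"rx":0,"ry":0,"rz":0},
    {"x":0,"y":0,"z":0,"rx":0,"ry":0,"rz":0},
  ],
)

```text
time_s: 18.45
eef_pos: [0.6093, 0.2025, 0.1242]
tool_rot: [3.139, -0.0, 1.547]
force: [-1.6, 0.3, 4.2]
grip_width: 0.0435
```

apply_moves(
  moves=[
    {"x":0,"y":0,"z":0,"rx":0,"ry":0,"rz":0},
    {"x":0,"y":0,"z":0,"rx":0,"ry":0,"rz":0},
    {"x":0,"y":0,"z":0,"rx":0,"ry":0,"rz":0},
    {"x":0,"y":0,"z":-0.5,"rx":0,"ry":0,"rz":0},
    {"x":0,"y":0,"z":-1,"rx":0,"ry":0,"rz":0},
  ],
  jaw=62,
)

```text
time_s: 18.95
eef_pos: [0.6083, 0.202, 0.1531]
tool_rot: [-3.141, 0.001, 1.548]
force: [0.8, 1.0, 0.3]
grip_width: 0.0618
```

apply_moves(
  moves=[
    {"x":0,"y":0,"z":-1,"rx":0,"ry":0,"rz":0},
    {"x":0,"y":0,"z":-1,"rx":0,"ry":0,"rz":0},
    {"x":0,"y":0,"z":-1,"rx":0,"ry":0,"rz":0},
    {"x":0,"y":0,"z":-1,"rx":0,"ry":0,"rz":0},
    {"x":0,"y":0,"z":-1,"rx":0,"ry":0,"rz":0},
  ],
)

```text
time_s: 19.45
eef_pos: [0.6088, 0.2024, 0.2554]
tool_rot: [3.139, -0.0, 1.548]
force: [-0.8, -0.8, 0.6]
grip_width: 0.0616
```

```bash
python3 - <<'E'
from h import *
np.set_printoptions(precision=4,suppress=True)
plan(.554,-.360,.25,89)
g=cams.grab_frame("scene")
crop(g,285,180,130,120,5,"pics/r4.png")
f=cams.grab_frame("top");print(env.get_state()["qpos"].round(2))
# beige object near edge
cv2.imwrite("pics/t4.png",f["color"])
E
```

```text
turn units [ 0.038 -0.005 -0.084]
shift units after turn [-28.166  -2.25    0.269] t 19.45 pos [0.6088 0.2024 0.2554] rot [179.85  -0.02  88.67] F [-0.8 -0.8  0.6] w 0.0616
[-0.21  0.51 -0.31  1.49  0.16  1.16 -0.57]
```

View pics/r4.png

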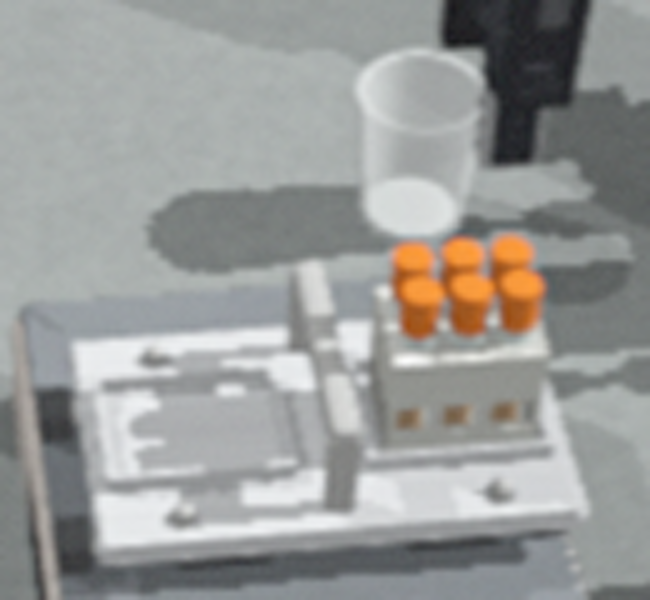

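View pics/t4.png

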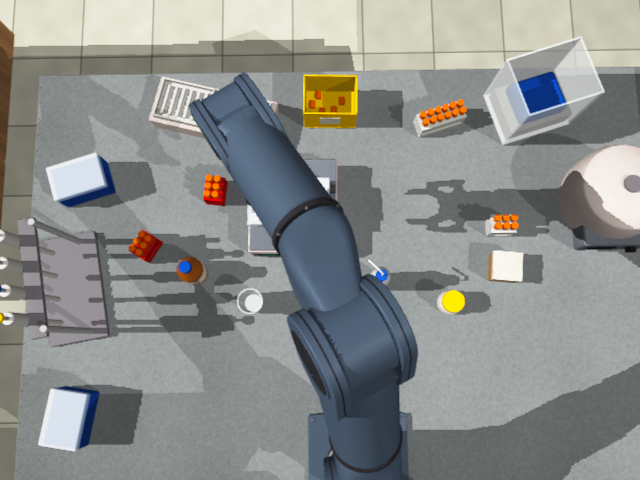

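Rack 1 stands inside the bay 1 fence, upright. Next is rack B at about (0.554, -0.360).

apply_moves(
  moves=[
    {"x":-0.6,"y":-0.05,"z":0,"rx":0,"ry":0,"rz":0},
    {"x":-1,"y":-0.08,"z":0,"rx":0,"ry":0,"rz":0},
    {"x":-1,"y":-0.08,"z":0,"rx":0,"ry":0,"rz":0},
    {"x":-1,"y":-0.08,"z":0,"rx":0,"ry":0,"rz":0},
    {"x":-1,"y":-0.08,"z":0,"rx":0,"ry":0,"rz":0},
  ],
  jaw=65,
)

```text
time_s: 20.05
eef_pos: [0.5985, 0.1085, 0.2526]
tool_rot: [3.141, 0.001, 1.547]
force: [0.1, 0.2, -0.0]
grip_width: 0.0649
```

apply_moves(
  moves=[
    {"x":-1,"y":-0.08,"z":0,"rx":0,"ry":0,"rz":0},
    {"x":-1,"y":-0.08,"z":0,"rx":0,"ry":0,"rz":0},
    {"x":-1,"y":-0.08,"z":0,"rx":0,"ry":0,"rz":0},
    {"x":-1,"y":-0.08,"z":0,"rx":0,"ry":0,"rz":0},
    {"x":-1,"y":-0.08,"z":0,"rx":0,"ry":0,"rz":0},
  ],
)

```text
time_s: 20.55
eef_pos: [0.5879, 0.0088, 0.2526]
tool_rot: [3.142, 0.001, 1.547]
force: [0.8, -0.4, 0.3]
grip_width: 0.065
```

apply_moves(
  moves=[
    {"x":-1,"y":-0.08,"z":0,"rx":0,"ry":0,"rz":0},
    {"x":-1,"y":-0.08,"z":0,"rx":0,"ry":0,"rz":0},
    {"x":-1,"y":-0.08,"z":0,"rx":0,"ry":0,"rz":0},
    {"x":-1,"y":-0.08,"z":0,"rx":0,"ry":0,"rz":0},
    {"x":-1,"y":-0.08,"z":0,"rx":0,"ry":0,"rz":0},
  ],
)

```text
time_s: 21.05
eef_pos: [0.5774, -0.0908, 0.2526]
tool_rot: [3.142, 0.0, 1.547]
force: [-0.2, 0.1, -0.3]
grip_width: 0.0651
```

apply_moves(
  moves=[
    {"x":-1,"y":-0.08,"z":0,"rx":0,"ry":0,"rz":0},
    {"x":-1,"y":-0.08,"z":0,"rx":0,"ry":0,"rz":0},
    {"x":-1,"y":-0.08,"z":0,"rx":0,"ry":0,"rz":0},
    {"x":-1,"y":-0.08,"z":0,"rx":0,"ry":0,"rz":0},
    {"x":-1,"y":-0.08,"z":0,"rx":0,"ry":0,"rz":0},
  ],
)

```text
time_s: 21.55
eef_pos: [0.5669, -0.1904, 0.2525]
tool_rot: [-3.141, -0.0, 1.547]
force: [0.1, -0.8, 0.0]
grip_width: 0.0651
```

apply_moves(
  moves=[
    {"x":-1,"y":-0.08,"z":0,"rx":0,"ry":0,"rz":0},
    {"x":-1,"y":-0.08,"z":0,"rx":0,"ry":0,"rz":0},
    {"x":-1,"y":-0.08,"z":0,"rx":0,"ry":0,"rz":0},
    {"x":-1,"y":-0.08,"z":0,"rx":0,"ry":0,"rz":0},
    {"x":-1,"y":-0.08,"z":0,"rx":0,"ry":0,"rz":0},
  ],
)

```text
time_s: 22.05
eef_pos: [0.5565, -0.29, 0.2525]
tool_rot: [-3.142, -0.0, 1.547]
force: [-0.2, -0.1, -0.0]
grip_width: 0.0651
```

```bash
python3 - <<'E'
from h import *
plan(.554,-.360,.15,89)
g=cams.grab_frame("scene");cv2.imwrite("pics/s5.png",g["color"])
E
```

```text
turn units [-0.    -0.007 -0.095]
shift units after turn [-3.502 -0.062  5.123] t 22.05 pos [ 0.5565 -0.29    0.2525] rot [-1.800e+02 -3.000e-02  8.862e+01] F [-0.2 -0.1 -0. ] w 0.0651
```

View pics/s5.png

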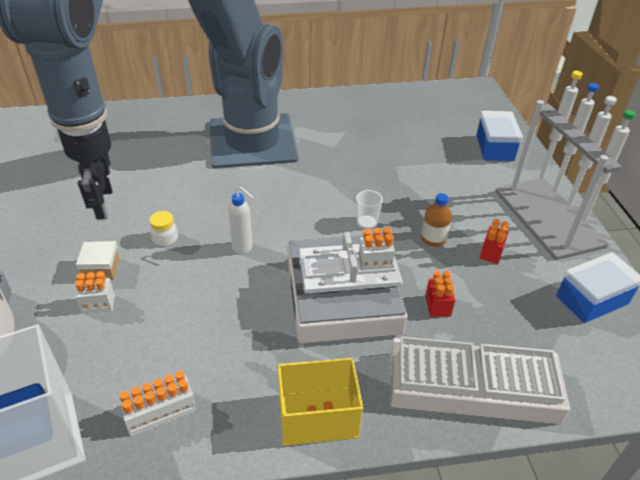

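apply_moves(
  moves=[
    {"x":-0.8,"y":-0.01,"z":1,"rx":0,"ry":0,"rz":-0.1},
    {"x":-0.9,"y":-0.02,"z":1,"rx":0,"ry":0,"rz":0},
    {"x":-0.9,"y":-0.02,"z":1,"rx":0,"ry":0,"rz":0},
    {"x":-0.85,"y":-0.01,"z":1,"rx":0,"ry":0,"rz":0},
    {"x":0,"y":0,"z":1,"rx":0,"ry":0,"rz":0},
  ],
)

```text
time_s: 22.6
eef_pos: [0.5534, -0.3609, 0.1516]
tool_rot: [-3.141, 0.001, 1.55]
force: [0.7, -0.6, 0.4]
grip_width: 0.065
```

apply_moves(
  moves=[
    {"x":0,"y":0,"z":0.1,"rx":0,"ry":0,"rz":0},
    {"x":0,"y":0,"z":0,"rx":0,"ry":0,"rz":0},
  ],
)

```text
time_s: 22.8
eef_pos: [0.555, -0.3571, 0.1509]
tool_rot: [3.141, -0.001, 1.554]
force: [0.1, 0.3, 0.9]
grip_width: 0.065
```

```bash
python3 - <<'E'
from h import *
plan(.554,-.360,.021,89)
g=cams.grab_frame("scene");crop(g,50,190,100,130,4.5,"pics/s6.png")
f=cams.grab_frame("top");f["color"]=cv2.imread("pics/top0.png")
for v in(250,251,252): print(ray(f,507,v,.052))
E
```

```text
turn units [ 0.005 -0.017  0.016]
shift units after turn [-0.144 -0.046  6.497] t 22.8 pos [ 0.555  -0.3571  0.1509] rot [ 1.7998e+02 -7.0000e-02  8.9060e+01] F [0.1 0.3 0.9] w 0.065
[ 0.48908368 -0.36577866  0.052     ]
[ 0.48668266 -0.36562389  0.052     ]
[ 0.48428294 -0.36546919  0.052     ]
```

View pics/s6.png

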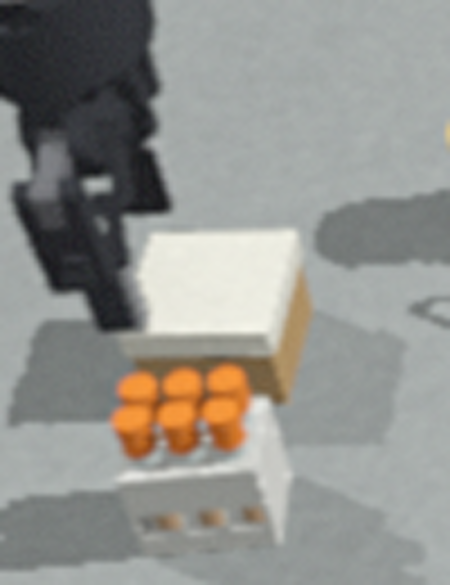

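apply_moves(
  moves=[
    {"x":-0.1,"y":-0.03,"z":0.8,"rx":0,"ry":0,"rz":0},
    {"x":0,"y":0,"z":0.8,"rx":0,"ry":0,"rz":0},
    {"x":0,"y":0,"z":0.8,"rx":0,"ry":0,"rz":0},
    {"x":0,"y":0,"z":0.2,"rx":0,"ry":0,"rz":0},
    {"x":0,"y":0,"z":0,"rx":0,"ry":0,"rz":0},
  ],
  jaw=59,
)

```text
time_s: 23.4
eef_pos: [0.5555, -0.3593, 0.1001]
tool_rot: [3.139, 0.0, 1.555]
force: [-0.2, 0.5, 0.7]
grip_width: 0.0591
```

```bash
python3 - <<'E'
from h import *
plan(.554,-.360,.021,89)
g=cams.grab_frame("scene");crop(g,50,190,100,130,4.5,"pics/s7.png")
E
```

```text
turn units [0.033 0.    0.022]
shift units after turn [-0.038 -0.072  3.954] t 23.4 pos [ 0.5555 -0.3593  0.1001] rot [179.87   0.    89.09] F [-0.2  0.5  0.7] w 0.0591
```

View pics/s7.png

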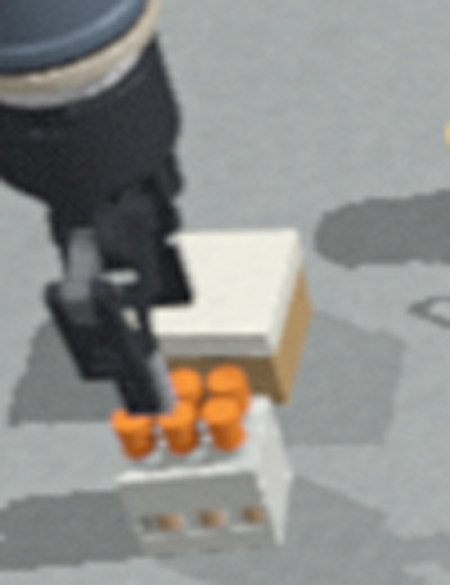

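apply_moves(
  moves=[
    {"x":-0.04,"y":-0.07,"z":0.7,"rx":0,"ry":0,"rz":0},
    {"x":0,"y":0,"z":0.7,"rx":0,"ry":0,"rz":0},
    {"x":0,"y":0,"z":0,"rx":0,"ry":0,"rz":0},
  ],
)

```text
time_s: 23.75
eef_pos: [0.5525, -0.3597, 0.0692]
tool_rot: [-3.14, -0.002, 1.554]
force: [-0.5, -0.7, -1.0]
grip_width: 0.0591
```

apply_moves(
  moves=[
    {"x":0,"y":0,"z":0.7,"rx":0,"ry":0,"rz":0},
    {"x":0,"y":0,"z":0.7,"rx":0,"ry":0,"rz":0},
    {"x":0,"y":0,"z":0.7,"rx":0,"ry":0,"rz":0},
    {"x":0,"y":0,"z":0.4,"rx":0,"ry":0,"rz":0},
    {"x":0,"y":0,"z":0,"rx":0,"ry":0,"rz":0},
  ],
)

```text
time_s: 24.25
eef_pos: [0.5531, -0.3597, 0.0198]
tool_rot: [-3.141, -0.001, 1.555]
force: [-0.2, -0.5, 0.0]
grip_width: 0.059
```

```bash
python3 - <<'E'
from h import *
plan(.554,-.360,.021,89)
g=cams.grab_frame("scene");crop(g,50,190,100,130,4.5,"pics/s8.png")
E
```

```text
turn units [-0.004 -0.02   0.018]
shift units after turn [-0.014  0.043 -0.062] t 24.25 pos [ 0.5531 -0.3597  0.0198] rot [-1.7998e+02 -8.0000e-02  8.9070e+01] F [-0.2 -0.5  0. ] w 0.059
```

View pics/s8.png

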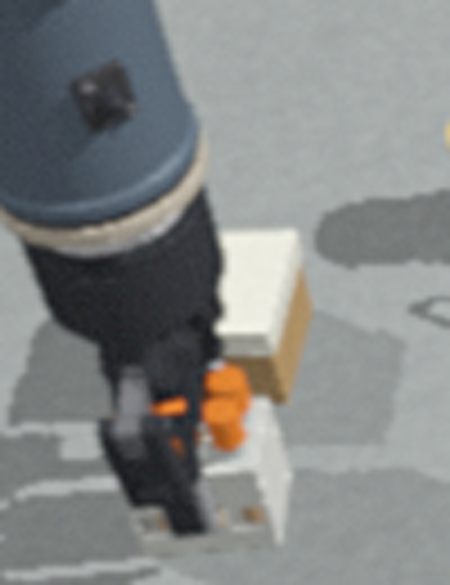

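The fingers straddle the rack, and the box is untouched. I'll grip and lift.

apply_moves(
  moves=[
    {"x":0,"y":0.03,"z":-0.08,"rx":0,"ry":0,"rz":0},
    {"x":0,"y":0,"z":0,"rx":0,"ry":0,"rz":0},
    {"x":0,"y":0,"z":0,"rx":0,"ry":0,"rz":0},
    {"x":0,"y":0,"z":0,"rx":0,"ry":0,"rz":0},
    {"x":0,"y":0,"z":0,"rx":0,"ry":0,"rz":0},
  ],
  jaw=20,
  squeeze=40,
)

```text
time_s: 24.8
eef_pos: [0.555, -0.3605, 0.0239]
tool_rot: [3.139, 0.001, 1.554]
force: [-0.4, -0.0, 3.8]
grip_width: 0.0434
```

apply_moves(
  moves=[
    {"x":0,"y":0,"z":-0.5,"rx":0,"ry":0,"rz":0},
    {"x":0,"y":0,"z":-1,"rx":0,"ry":0,"rz":0},
    {"x":0,"y":0,"z":-1,"rx":0,"ry":0,"rz":0},
    {"x":0,"y":0,"z":-1,"rx":0,"ry":0,"rz":0},
    {"x":0,"y":0,"z":-1,"rx":0,"ry":0,"rz":0},
  ],
)

```text
time_s: 25.3
eef_pos: [0.5541, -0.3602, 0.1144]
tool_rot: [3.14, -0.0, 1.554]
force: [0.7, -0.1, -1.8]
grip_width: 0.0431
```

```bash
python3 - <<'E'
from h import *
plan(.6055,.1002,.2,88.6)
g=cams.grab_frame("scene");crop(g,40,150,120,150,4,"pics/s9.png")
E
```

```text
turn units [ 0.025 -0.003  0.115]
shift units after turn [23.075  2.007 -4.281] t 25.3 pos [ 0.5541 -0.3602  0.1144] rot [ 1.799e+02 -1.000e-02  8.906e+01] F [ 0.7 -0.1 -1.8] w 0.0431
```

View pics/s9.png

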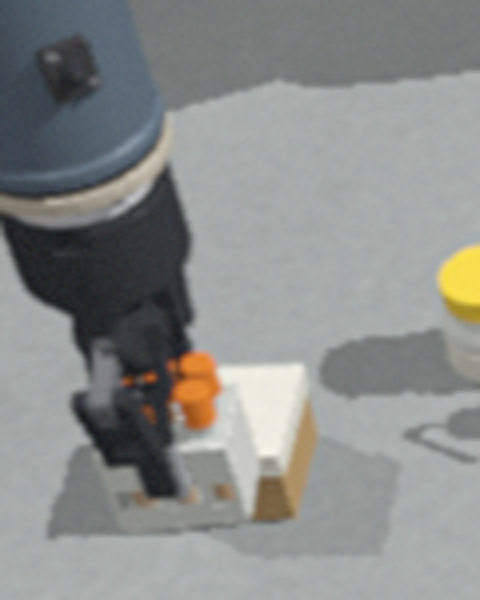

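apply_moves(
  moves=[
    {"x":0,"y":0,"z":-1,"rx":0,"ry":0,"rz":0.1},
    {"x":0.2,"y":0.05,"z":-1,"rx":0,"ry":0,"rz":0},
    {"x":0.5,"y":0.08,"z":-1,"rx":0,"ry":0,"rz":0},
    {"x":0.8,"y":0.09,"z":-1,"rx":0,"ry":0,"rz":0},
    {"x":1,"y":0.09,"z":-0.6,"rx":0,"ry":0,"rz":0},
  ],
)

```text
time_s: 25.85
eef_pos: [0.5616, -0.3106, 0.2067]
tool_rot: [3.138, 0.001, 1.546]
force: [0.4, 0.6, -1.2]
grip_width: 0.0434
```

apply_moves(
  moves=[
    {"x":1,"y":0.09,"z":0,"rx":0,"ry":0,"rz":0},
    {"x":1,"y":0.09,"z":0,"rx":0,"ry":0,"rz":0},
    {"x":1,"y":0.09,"z":0,"rx":0,"ry":0,"rz":0},
    {"x":1,"y":0.09,"z":0,"rx":0,"ry":0,"rz":0},
    {"x":1,"y":0.09,"z":0,"rx":0,"ry":0,"rz":0},
  ],
)

```text
time_s: 26.35
eef_pos: [0.5726, -0.2088, 0.205]
tool_rot: [3.14, -0.0, 1.548]
force: [0.1, 0.0, -0.9]
grip_width: 0.0436
```

apply_moves(
  moves=[
    {"x":1,"y":0.09,"z":0,"rx":0,"ry":0,"rz":0},
    {"x":1,"y":0.09,"z":0,"rx":0,"ry":0,"rz":0},
    {"x":1,"y":0.09,"z":0,"rx":0,"ry":0,"rz":0},
    {"x":1,"y":0.09,"z":0,"rx":0,"ry":0,"rz":0},
    {"x":1,"y":0.09,"z":0,"rx":0,"ry":0,"rz":0},
  ],
)

```text
time_s: 26.85
eef_pos: [0.5838, -0.1092, 0.205]
tool_rot: [3.14, -0.0, 1.548]
force: [-1.0, -0.3, -1.9]
grip_width: 0.0436
```

apply_moves(
  moves=[
    {"x":1,"y":0.09,"z":0,"rx":0,"ry":0,"rz":0},
    {"x":1,"y":0.09,"z":0,"rx":0,"ry":0,"rz":0},
    {"x":1,"y":0.09,"z":0,"rx":0,"ry":0,"rz":0},
    {"x":1,"y":0.09,"z":0,"rx":0,"ry":0,"rz":0},
    {"x":1,"y":0.09,"z":0,"rx":0,"ry":0,"rz":0},
  ],
)

```text
time_s: 27.35
eef_pos: [0.5949, -0.0095, 0.2051]
tool_rot: [3.14, -0.0, 1.548]
force: [0.6, 0.7, -1.1]
grip_width: 0.0433
```

```bash
python3 - <<'E'
from h import *
plan(.606,.1002,.18,88.6)
E
```

```text
turn units [ 0.019 -0.002  0.025]
shift units after turn [5.498 0.419 1.253] t 27.35 pos [ 0.5949 -0.0095  0.2051] rot [ 1.7992e+02 -1.0000e-02  8.8700e+01] F [ 0.6  0.7 -1.1] w 0.0433
```

apply_moves(
  moves=[
    {"x":1,"y":0.08,"z":0,"rx":0,"ry":0,"rz":0},
    {"x":1,"y":0.08,"z":0,"rx":0,"ry":0,"rz":0},
    {"x":1,"y":0.08,"z":0.2,"rx":0,"ry":0,"rz":0},
    {"x":1,"y":0.08,"z":0.3,"rx":0,"ry":0,"rz":0},
    {"x":0.8,"y":0.06,"z":0.3,"rx":0,"ry":0,"rz":0},
  ],
)

```text
time_s: 27.85
eef_pos: [0.6048, 0.0868, 0.1889]
tool_rot: [3.14, -0.0, 1.549]
force: [-0.0, 0.3, -1.8]
grip_width: 0.0433
```

apply_moves(
  moves=[
    {"x":0.6,"y":0.04,"z":0.3,"rx":0,"ry":0,"rz":0},
    {"x":0,"y":0,"z":0.1,"rx":0,"ry":0,"rz":0},
    {"x":0,"y":0,"z":0,"rx":0,"ry":0,"rz":0},
    {"x":0,"y":0,"z":0,"rx":0,"ry":0,"rz":0},
  ],
)

```text
time_s: 28.25
eef_pos: [0.6067, 0.0952, 0.1814]
tool_rot: [3.139, 0.001, 1.546]
force: [-0.5, -0.6, -2.3]
grip_width: 0.0432
```

```bash
python3 - <<'E'
from h import *
plan(.606,.1002,.14,88.6)
g=cams.grab_frame("scene")
crop(g,285,170,130,130,5,"pics/u1.png")
E
```

```text
turn units [ 0.03   0.012 -0.007]
shift units after turn [ 0.248 -0.039  2.068] t 28.25 pos [0.6067 0.0952 0.1814] rot [1.7988e+02 5.0000e-02 8.8570e+01] F [-0.5 -0.6 -2.3] w 0.0432
```

View pics/u1.png

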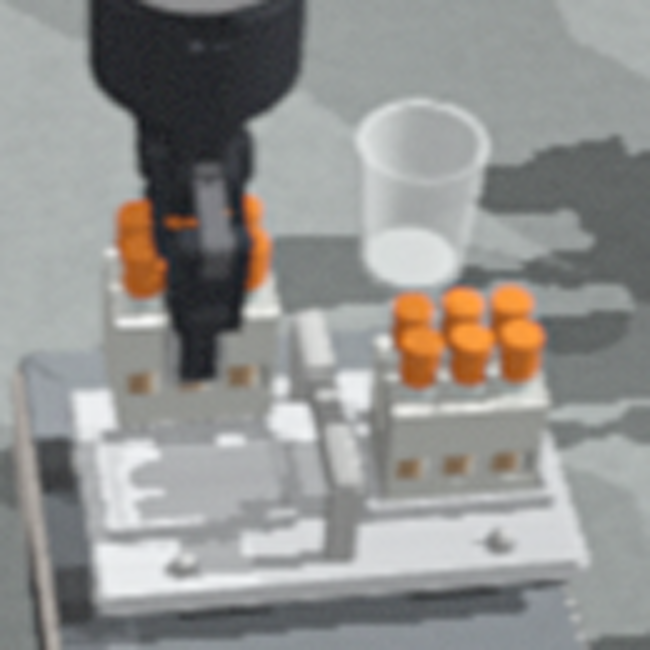

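```bash
python3 - <<'E'
from h import *
np.set_printoptions(precision=4,suppress=True)
g=cams.grab_frame("scene")
P=cast(g,285,170,5,[(118,429),(271,420)],.1575);print(P,P.mean(0),np.linalg.norm(P[0]-P[1]))
P=cast(g,285,170,5,[(114,330),(278,318)],.2095);print(P,P.mean(0),np.linalg.norm(P[0]-P[1]))
E
```

```text
[[0.6276 0.0669 0.1575]
 [0.6304 0.1247 0.1575]] [0.629  0.0958 0.1575] 0.05781180829557263
[[0.6289 0.0648 0.2095]
 [0.6303 0.1249 0.2095]] [0.6296 0.0948 0.2095] 0.0601676088941308
```

apply_moves(
  moves=[
    {"x":0.26,"y":0,"z":0.4,"rx":0,"ry":0,"rz":0},
    {"x":0,"y":0,"z":0.5,"rx":0,"ry":0,"rz":0},
    {"x":0,"y":0,"z":0.5,"rx":0,"ry":0,"rz":0},
    {"x":0,"y":0,"z":0.5,"rx":0,"ry":0,"rz":0},
    {"x":0,"y":0,"z":0,"rx":0,"ry":0,"rz":0},
  ],
)

```text
time_s: 28.85
eef_pos: [0.6057, 0.1014, 0.1412]
tool_rot: [-3.141, 0.001, 1.547]
force: [-0.5, -0.1, -1.1]
grip_width: 0.0432
```

```bash
python3 - <<'E'
from h import *
plan(.606,.1003,.1248,88.6)
g=cams.grab_frame("scene")
crop(g,285,190,100,110,5.4,"pics/u2.png")
E
```

```text
turn units [-0.014  0.012  0.015]
shift units after turn [-0.055  0.017  0.822] t 28.85 pos [0.6057 0.1014 0.1412] rot [-1.7994e+02  5.0000e-02  8.8660e+01] F [-0.5 -0.1 -1.1] w 0.0432
```

View pics/u2.png

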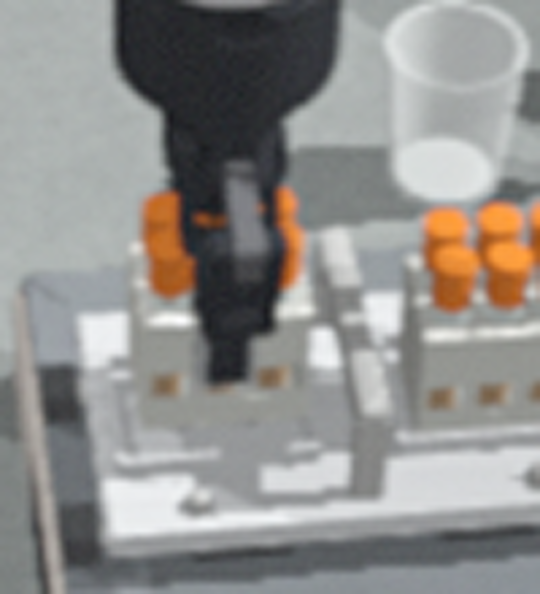

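apply_moves(
  moves=[
    {"x":-0.05,"y":0.02,"z":0.25,"rx":0,"ry":0,"rz":0},
    {"x":0,"y":0,"z":0.25,"rx":0,"ry":0,"rz":0},
    {"x":0,"y":0,"z":0.15,"rx":0,"ry":0,"rz":0},
    {"x":0,"y":0,"z":0.1,"rx":0,"ry":0,"rz":0},
    {"x":0,"y":0,"z":0,"rx":0,"ry":0,"rz":0},
  ],
)

```text
time_s: 29.4
eef_pos: [0.607, 0.1008, 0.1281]
tool_rot: [3.14, 0.0, 1.547]
force: [-0.3, 0.2, -1.6]
grip_width: 0.0435
```

```bash
python3 - <<'E'
from h import *
plan(.606,.1003,.1248,88.6)
g=cams.grab_frame("scene")
crop(g,285,190,100,110,5.4,"pics/u3.png")
E
```

```text
turn units [0.025 0.    0.015]
shift units after turn [-0.026 -0.051  0.163] t 29.4 pos [0.607  0.1008 0.1281] rot [179.9    0.    88.66] F [-0.3  0.2 -1.6] w 0.0435
```

View pics/u3.png

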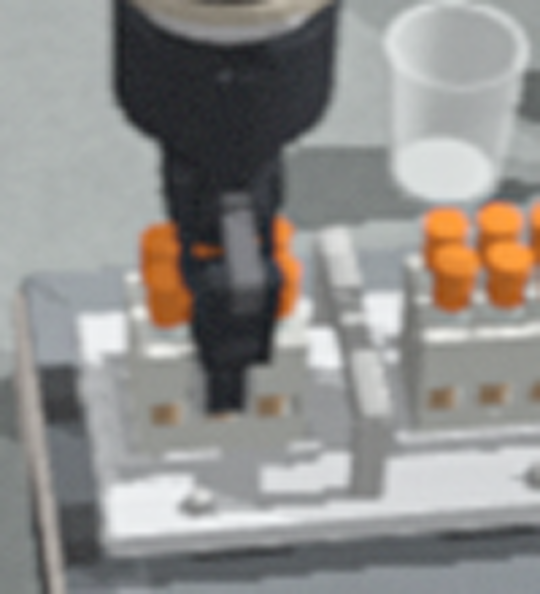

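apply_moves(
  moves=[
    {"x":0,"y":0,"z":0.08,"rx":0,"ry":0,"rz":0},
    {"x":0,"y":0,"z":0.08,"rx":0,"ry":0,"rz":0},
    {"x":0,"y":0,"z":0.06,"rx":0,"ry":0,"rz":0},
    {"x":0,"y":0,"z":0,"rx":0,"ry":0,"rz":0},
  ],
)

```text
time_s: 29.85
eef_pos: [0.6073, 0.1008, 0.1248]
tool_rot: [3.139, -0.0, 1.547]
force: [-3.5, -1.6, 7.5]
grip_width: 0.0435
```

It's on the floor of the bay at the expected height, so I'll release and rise.

apply_moves(
  moves=[
    {"x":0,"y":0,"z":0,"rx":0,"ry":0,"rz":0},
    {"x":0,"y":0,"z":0,"rx":0,"ry":0,"rz":0},
    {"x":0,"y":0,"z":0,"rx":0,"ry":0,"rz":0},
    {"x":0,"y":0,"z":-0.5,"rx":0,"ry":0,"rz":0},
    {"x":0,"y":0,"z":-1,"rx":0,"ry":0,"rz":0},
  ],
  jaw=62,
)

```text
time_s: 30.35
eef_pos: [0.6062, 0.1006, 0.1534]
tool_rot: [-3.141, 0.001, 1.548]
force: [-0.5, -0.1, -0.0]
grip_width: 0.0621
```

apply_moves(
  moves=[
    {"x":0,"y":0,"z":-1,"rx":0,"ry":0,"rz":0},
    {"x":0,"y":0,"z":-1,"rx":0,"ry":0,"rz":0},
    {"x":0,"y":0,"z":-1,"rx":0,"ry":0,"rz":0},
    {"x":0,"y":0,"z":-1,"rx":0,"ry":0,"rz":0},
    {"x":0,"y":0,"z":-1,"rx":0,"ry":0,"rz":0},
  ],
)

```text
time_s: 30.85
eef_pos: [0.6068, 0.1008, 0.2555]
tool_rot: [3.139, -0.0, 1.547]
force: [1.0, 0.1, -0.6]
grip_width: 0.0623
```

apply_moves(
  moves=[
    {"x":-1,"y":0,"z":-0.5,"rx":0,"ry":0,"rz":0},
    {"x":-1,"y":0,"z":0,"rx":0,"ry":0,"rz":0},
    {"x":-1,"y":0,"z":0,"rx":0,"ry":0,"rz":0},
    {"x":-1,"y":0,"z":0,"rx":0,"ry":0,"rz":0},
    {"x":-1,"y":0,"z":0,"rx":0,"ry":0,"rz":0},
  ],
)

```text
time_s: 31.35
eef_pos: [0.6045, 0.0001, 0.2647]
tool_rot: [3.139, -0.0, 1.548]
force: [1.1, 0.5, -0.4]
grip_width: 0.0617
```

apply_moves(
  moves=[
    {"x":-1,"y":0,"z":0,"rx":0,"ry":0,"rz":0},
    {"x":-1,"y":0,"z":0,"rx":0,"ry":0,"rz":0},
    {"x":-1,"y":0,"z":0,"rx":0,"ry":0,"rz":0},
    {"x":-1,"y":0,"z":0,"rx":0,"ry":0,"rz":0},
    {"x":-1,"y":0,"z":0,"rx":0,"ry":0,"rz":0},
  ],
)

```text
time_s: 31.85
eef_pos: [0.6021, -0.0999, 0.2647]
tool_rot: [3.139, -0.0, 1.548]
force: [0.1, -0.4, 0.8]
grip_width: 0.0615
```

```bash
python3 - <<'E'
from h import *
g=cams.grab_frame("scene")
crop(g,285,180,130,120,5,"pics/v1.png")
f=cams.grab_frame("top");cv2.imwrite("pics/v1t.png",f["color"])
E
```

```text
(no output)
```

View pics/v1.png

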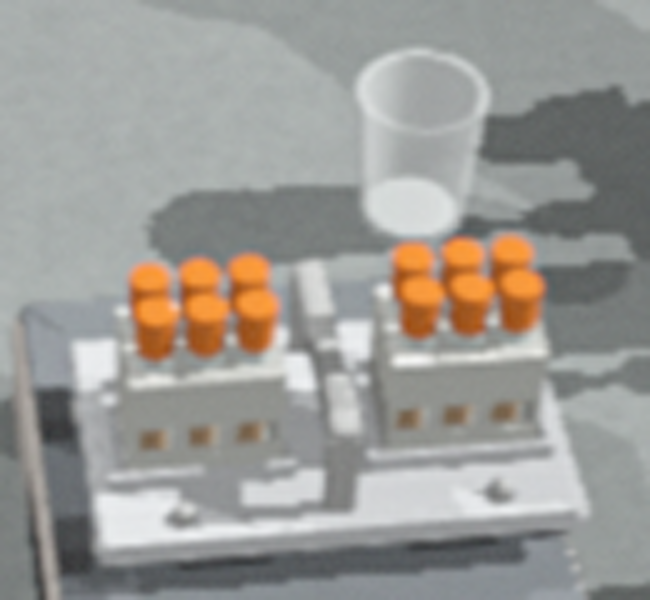

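View pics/v1t.png

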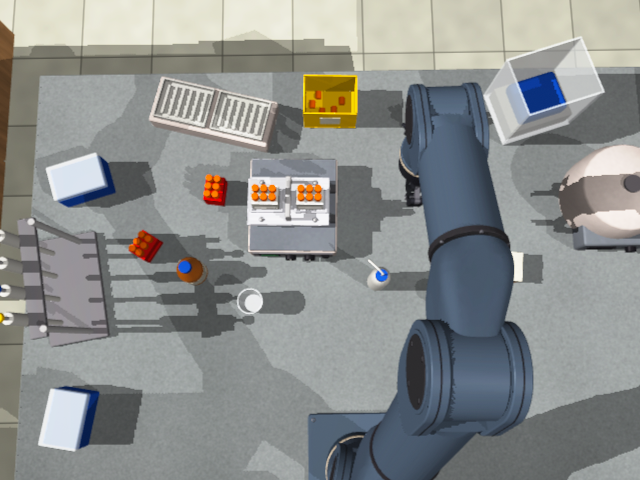

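```bash
python3 - <<'E'
from h import *
f=cams.grab_frame("top");crop(f,240,165,100,75,8,"pics/v2t.png")
E
```

```text
(no output)
```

View pics/v2t.png

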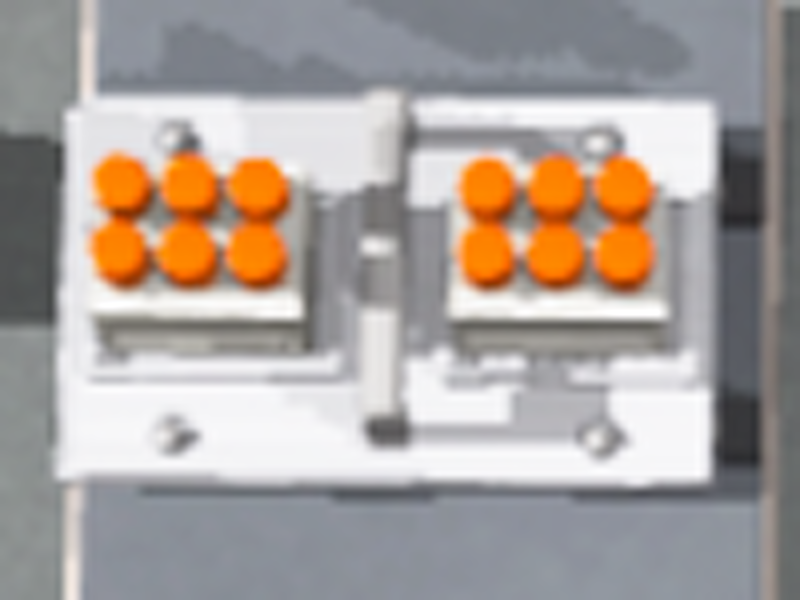

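The top crop shows studs through all four holes (177,137; 600,143; 175,435; 602,438), and both racks upright inside their fences. Handing in.

```bash
python3 -c "
from station import env
print(env.hand_in(), env.get_state()['time_s'])"
```

```text
the job is handed in; nothing more can be done
the job is handed in; nothing more can be done
```

The job is done and handed in at about 32 s of the 70 s allowed. The plate is seated on the carriage, and one rack stands in each bay.

- **Plate:** I lifted it by its handle and lowered it over the studs. It touched down with the tool at 0.125 m, which is the height expected for a seated plate. The last top and scene pictures show the plate lying flat, with studs up through all four holes.
- **Racks:** I set the rack from the +y side in bay 1 and the one from the -y side in bay 2. Both touched down within 1 mm of the expected height, and the last pictures show them upright inside the fences.
- **Other things on the bench:** Nothing else looked moved in the last pictures. The arm hid the specimen jar and most of the sample box in the final top view, so I didn't check those two at the end. They were in place in the scene view just before I picked up the second rack. The arm was clear of everything at hand-in.
- **Forces:** The highest reading at the end of a move was about 19 N, when the plate touched down. Readings come only at the end of each call, so I can't rule out a brief higher peak in between.
- **Disagreements:** The two cameras differed by about 1 to 3 mm on the carriage and the plate, and the arm often stopped 1 to 3 mm off its commanded position. Both were within the play of the holes and bays after small corrections.

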